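Stow the exam kit before the clinic van drives off

TASK

Get this mobile clinic's exam kit ready for the road: slide the tray's cover fully open, lay every hand instrument on the desk (there may be two to four) flat on the tray's floor, side by side and in line with the direction the cover slides, all with their working ends towards the end the cover opens to, and then slide the cover fully shut over them. Also press the torch down into its holder until both spring clips snap over its ends, and leave the meter, mouse and gel bottle where they are.

Things in the scene. Friction and masses are not known exactly. Their poses are not given: they have to be found in the camera images.
- tray: Fixed open steel tray, outside 198 (its x) x 224 (y) x 30 mm high, inside 190 x 216 mm, floor 4 mm thick. Origin on the desk under its centre, z up. +x is the way the cover slides open (away from the robot within 7 degrees); two runners 33 mm high go on 200 mm beyond the +x end. Room for four instruments side by side, 48 mm apart.
- cover (a joint): How far the tray's white flat sliding cover (198 x 222 mm, top 38 mm above the desk) is open, m: 0 fully shut (over the whole tray), 0.19 fully open (its stop; clear of all but the tray's last 9 mm). Slides along the tray's x with about 1.5 N friction, stays where left. Starts shut or up to 60 mm open.
- cover_handle (a point): Middle of the top of the cover's black bar handle, 62 mm above the desk: the bar stands 24 mm above the cover, is 12 mm thick along the tray's x, 80 mm long along its y, 14 mm in from the cover's edge nearest the robot. At tray x = -85 mm (y = 0) when shut, +105 mm when open.
- hammer: Reflex hammer: steel with a black rubber crosshead 34 mm wide and 13 mm thick at the working end. Square handle 12 x 12 mm and 100 mm long, 140 mm long in all. Origin on the handle's axis, 70 mm from either end (6 mm above what it lies on, a good place to grip); +x points along it from the handle to the working end. May be absent. 
- hammer_tip (a point): Tip of the hammer's working end, on its axis, 70 mm from its origin.
- spatula: Steel tongue spatula: a thin flat blade 22 mm wide is the working end. Square handle 12 x 12 mm and 100 mm long, 140 mm long in all. Origin on the handle's axis, 70 mm from either end (6 mm above what it lies on, a good place to grip); +x points along it from the handle to the working end. May be absent. 
- spatula_tip (a point): Tip of the spatula's blade, 70 mm from its origin.
- fork: Aluminium tuning fork: two parallel prongs 22 mm wide over all are the working end. Square handle 12 x 12 mm and 100 mm long, 140 mm long in all. Origin on the handle's axis, 70 mm from either end (6 mm above what it lies on, a good place to grip); +x points along it from the handle to the working end. May be absent. 
- fork_tip (a point): Tip of the prongs, midway between them, 70 mm from the fork's origin.
- lens: Hand magnifier with a black handle: the round lens, 37 mm across and 8 mm thick, is the working end. Square handle 12 x 12 mm and 100 mm long, 140 mm long in all. Origin on the handle's axis, 70 mm from either end (6 mm above what it lies on, a good place to grip); +x points along it from the handle to the working end. May be absent. 
- lens_tip (a point): Far rim of the lens, 70 mm from its origin.
- torch: Exam torch, square aluminium barrel 16 x 16 mm, 130 mm long in all with black round ends whose last 6 mm are chamfered. Origin at its centre, +x along it; either way round and any face up will do. Always present.
- holder: Fixed grey torch holder, base 184 (its x) x 44 x 8 mm. Origin on the desk under its centre, z up. Two U saddles 40 mm either side of centre (floor 20 mm high, slot 19 mm wide, flared to 26 at 37 mm high); the 68 mm between them is free for fingers down to 8 mm. At each end stands a steel spring clip 54 mm high; its sloping top leads the torch's end down past a nose 61 mm from the centre.
- holder_seat (a point): Where the torch's centre lies when it is home in the holder, 28 mm above the desk. Its ends meet the clips' slopes when its centre is about 45 mm above the desk; pushing it down from there takes about 10 to 15 N until the clips snap over its ends.
- clip_a (a joint): Lean of the holder's +x spring clip, rad: 0 at rest, about 0.16 as the torch's end passes its nose; springs back.
- clip_b (a joint): Lean of the holder's -x spring clip, same meaning.
- meter: Bystander: dark hand-held meter, 95 x 52 x 20 mm, lying on the desk. Origin under its centre.
- mouse: Bystander: black computer mouse, 105 x 60 x 30 mm. Origin under its centre.
- gel: Bystander: clear gel bottle, 60 mm across, 130 mm high. Origin under its centre.
Not all that is in view belongs to the job. Leave any red look-alike of the holder alone.

How it is judged:
By the outcome, as a careful person would: the job done as asked, in the order asked, and still so for the second after the job is handed in, with the robot touching nothing.
Of hammer, spatula, fork, lens only 2 to 4 are there at a start; the rules pass over those that are not, and their reading is None.
At some moment in a run one of hammer, spatula, fork, lens may be knocked a few centimetres aside while the robot is not near it.
Once in a run the grip may slacken for a moment while it holds something.
It also fails if it takes over 210 s, if anything falls off the work surface, if the arm or the gripper's body presses on something with over 40 N, if the wrist force passes 120 N, or if a joint passes its speed limit or range.

ROBOT

A 6-joint arm with a two-finger parallel gripper is mounted at the origin on the work surface. World frame = base frame: x ahead of the robot, y to its left, z up, the work surface at z = 0. Lengths are in m, angles in rad, forces in N, time in s.
With the tool pointing down it reaches from about 0.325 to 1 m from the base axis. Payload 5.1 kg.
Tool frame: the origin (TCP) lies at the very end of the fingers, on their centre line; the grasp point (between the pads) lies 19 mm behind it; x points along the fingers, y is the direction in which the jaws open and shut, and the axes are right-handed (so a half turn about x gives the same grasp; the last joint's range is limited). The gripper opens to 85 mm and grips with 20 to 120 N. Pads are 22 mm wide; open, the fingers measure 114 mm over their backs; the gripper's body (76 mm by 85 mm) begins 54 mm behind the grasp point. The pads swing forward as they close: fully open they stand 13 mm farther back than shut.
Start: joints at [1.139, 0.124, 1.65, -0, 1.367, -0.083], TCP at [0.222, 0.611, 0.209] pointing down, gripper open.
Joint ranges: [-2.61, 2.61], [-1.02, 2.33], [0.03, 2.71], [-1.35, 4.49], [0.32, 2.68], [-2.91, 2.91]. Speed limits (rad/s): [2.57, 2.57, 3.14, 3.14, 3.14, 3.14].

INTERFACE

Orientations are given as a unit quaternion [w, x, y, z].
In Python, from plant import get_obs, vision, order gives the robot as it stands. The module is installed in compiled form; this text tells all that it offers.
- The arm moves only by the tool apply_moves, never from a script. Its arguments are lists of equal length, an entry for each row: "angular": the turn, a rotation vector about the tool's x, y, z in rad, a list of three; "translation": the shift along the tool's x, y, z in mm, a list of three; "jaw": the gripper command: -1 is fully open, 1 is shut, values between are in proportion. A call has 1 to 20 rows; each row shifts and turns the pose as measured when the row begins, along the tool's axes as they then stand; what a row does not reach is not made up. A row lasts 1/8 s, in which the tool goes at most 62.5 mm and 10.7 degrees, less where a joint would pass 70% of its speed; a pose out of reach is approached as far as the arm can. A call with a gripper value outside its range is refused whole. The fingers move at their own pace and stop on an object; "squeeze" is the grip in N (left out, the last holds). Time passes only in rows, so rows that do not move let the fingers close. It gives the time, the measured TCP pose, the force and the opening at its end, in the units of the state.
- get_obs(): the state, without advancing time (a new reading comes with each control period).
- vision.camera(name): name is "side" or "top"; returns (picture, depth): 480x640x3 uint8, red, green, blue; 480x640 float32, m along the optical axis (not along the pixel's ray), 0 where there is no reading.
- vision.get_calibration(name): a dict with "fx", "fy", "cx", "cy" (pixels), "xyz" and "orientation" of the camera in the world. Camera axes: x right, y up, looking along -z (the intrinsics and any distortion apply to the point x, -y, -z); pixel columns grow to the right and rows downward; lengths in m; the calibration is good to about 2 mm. A picture is of the moment at which its call begins. get_calibration takes no time and is no camera call.
- order.hand_in(): hands the job in, once; it reports no verdict.
The state is a dict: "time": time; "q": joint angles; "joint_vel": joint speeds; "joint_torque": joint torques, N m; "position": TCP position; "tool_rot": TCP orientation; "wrist_force": force on the tool from outside, world axes, zero at the start; "ft_torque": the same for the moment, N m; "finger_gap": finger opening in m.
Only numpy, scipy, OpenCV 4.12 (cv2) and the standard library are available. Lean on these libraries where they do the work, as an engineer would, in place of code of your own. Each camera call takes 0.05 s, during which the arm holds its last target.

## Working session

There is one attempt and no reset: what is moved stays moved. The work goes in short steps, Python scripts to look and compute and a tool call to move; the robot and the scene stay as the last step left them, time stands still between calls to the robot, and variables do not carry over. Pictures are saved under pics/ and viewed, and the job is handed in when it is done.

Besides the shell and the picture viewer there is one more tool, called after ">>>" as a command line: name --argument value ..., lists and objects as JSON in quotes. apply_moves: Moves the arm, as the interface text tells. Its arguments: {"type":"object","properties":{"angular":{"type":"array"},"translation":{"type":"array"},"jaw":{"type":"array"},"squeeze":{"type":"number"}},"required":["angular","translation","jaw"]}

```bash
mkdir -p pics; ls; cat > h.py <<'E'
import numpy as np, cv2
from scipy.spatial.transform import Rotation as R
from plant import get_obs, vision, order
def RM(q): return R.from_quat([q[1],q[2],q[3],q[0]])
def shot(n,tag):
    p,d=vision.camera(n); cv2.imwrite(f'pics/{tag}_{n}.png',p[:,:,::-1]); np.savez(f'pics/{tag}_{n}.npz',p=p,d=d); return p,d
def load(n,tag):
    z=np.load(f'pics/{tag}_{n}.npz'); return z['p'],z['d']
def ray(n,u,v):
    c=vision.get_calibration(n); 
    k=c.get('distortion',None)
    d=np.array([(u-c['cx'])/c['fx'],-(v-c['cy'])/c['fy'],-1.0])
    return np.array(c['xyz']),RM(c['orientation']).apply(d)
def onz(n,u,v,z):
    o,d=ray(n,u,v); return o+d*(z-o[2])/d[2]
def pt(n,u,v,depth):
    o,d=ray(n,u,v); return o+d*depth
def cloud(n,d):
    c=vision.get_calibration(n); v,u=np.mgrid[:480,:640]
    D=np.stack([(u-c['cx'])/c['fx'],-(v-c['cy'])/c['fy'],-np.ones(u.shape)],-1)*d[...,None]
    P=RM(c['orientation']).apply(D.reshape(-1,3)).reshape(480,640,3)+np.array(c['xyz']); P[d==0]=np.nan
    return P
E
python3 - <<'E'
from h import *
print(get_obs())
for n in('side','top'):
    print(vision.get_calibration(n)); shot(n,'a')
E
```

```text
pics
{'time': 0.0, 'q': array([ 1.13940592e+00,  1.24533786e-01,  1.65164926e+00,  3.08011202e-05,
        1.36748491e+00, -8.25816316e-02]), 'joint_vel': array([-0.00108353,  0.00079131,  0.00062936,  0.00056376, -0.0014762 ,
        0.00159514]), 'joint_torque': array([ 1.40991120e-03, -4.23628199e+01, -3.65447509e+01,  6.95787935e-05,
        7.24996382e-03, -1.26493137e-05]), 'position': array([0.22189462, 0.61027002, 0.20764912]), 'tool_rot': array([ 0.69618246,  0.12199348,  0.69657606, -0.12340733]), 'wrist_force': array([-0.21934973,  0.2032081 , -0.83212367]), 'ft_torque': array([-0.00582888, -0.04001022, -0.00107162]), 'finger_gap': 0.08558093677968709}
{'fx': 507.2127368780901, 'fy': 507.2127368780901, 'cx': 323.93626541808345, 'cy': 242.40087529285236, 'xyz': array([0.39852443, 0.59028577, 0.89598533]), 'orientation': array([-0.07228338, -0.03358177,  0.3510075 ,  0.93297434])}
{'fx': 493.4811307238752, 'fy': 493.4811307238752, 'cx': 316.0879196914592, 'cy': 233.18916636017485, 'xyz': array([ 0.44363557, -0.09965223,  1.06023596]), 'orientation': array([-0.70226746, -0.03169947,  0.03990519,  0.71008671])}
```

View pics/a_top.png

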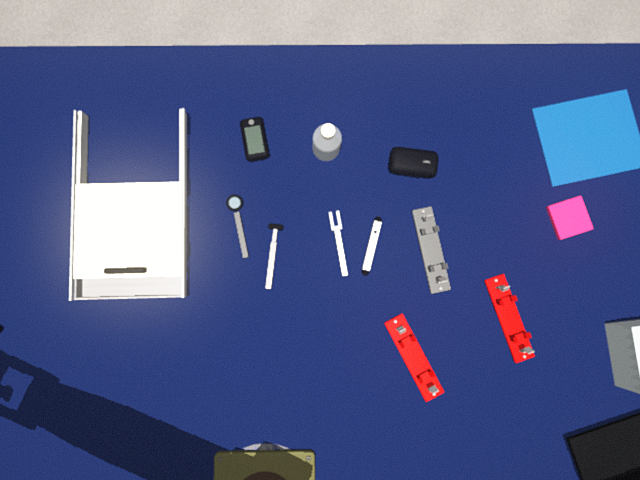

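View pics/a_side.png

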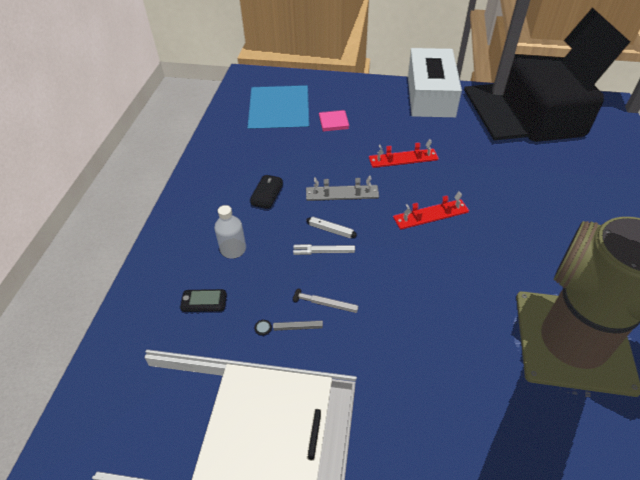

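```bash
python3 - <<'E'
from h import *
p,d=load('top','a'); P=cloud('top',d); 
hsv=cv2.cvtColor(p,cv2.COLOR_RGB2HSV)
print('desk z',np.nanmedian(P[300:350,300:370,2]))
# non-blue mask
b=((hsv[...,0]>100)&(hsv[...,0]<130)&(hsv[...,1]>120))
m=(~b).astype(np.uint8); m[:60]=0;m[430:]=0
n,l,s,c=cv2.connectedComponentsWithStats(m)
for i in range(1,n):
    if s[i,4]>60 :
        q=np.argwhere(l==i)[:,::-1].astype(np.float32)
        r=cv2.minAreaRect(q); print(i,s[i],[np.round(x,1) for x in (r[0],r[1],r[2])], 'zmed',np.round(np.nanpercentile(P[l==i][:,2],[5,50,95]),3))
big=cv2.resize(p[60:320,50:470],None,fx=1.9,fy=1.9,interpolation=cv2.INTER_CUBIC)
cv2.imwrite('pics/crop1.png',big[:,:,::-1])
big=cv2.resize(p[180:310,220:460],None,fx=3.3,fy=3.3,interpolation=cv2.INTER_CUBIC)
cv2.imwrite('pics/crop2.png',big[:,:,::-1])
E
```

```text
desk z -0.0006536167401625104
1 [   40   107   181   211 24299] [array([129.8, 212.6]), array([209.2, 179.8]), np.float64(88.9)] zmed [-0.003  0.03   0.041]
2 [240 117  30  45 972] [array([254.1, 138.8]), array([42.6, 23.8]), np.float64(79.7)] zmed [0.014 0.019 0.023]
3 [312 122  30  40 951] [array([326.5, 141.5]), array([39., 29.]), np.float64(90.0)] zmed [0.001 0.087 0.13 ]
20 [ 389  147   49   31 1259] [array([413. , 162.3]), array([48. , 27.3]), np.float64(7.1)] zmed [0.02  0.028 0.032]
58 [226 195  23  64 574] [array([236.8, 226.6]), array([64.2, 16.4]), np.float64(83.4)] zmed [-0.001  0.009  0.014]
59 [ 545  195   49   45 1456] [array([569.3, 217.4]), array([37.6, 39.5]), np.float64(71.6)] zmed [-0.     0.011  0.014]
65 [ 412  206   39   88 1909] [array([431.9, 249.3]), array([87.2, 23.8]), np.float64(77.0)] zmed [0.002 0.008 0.036]
68 [328 210  21  67 579] [array([339.1, 243.1]), array([67.2, 12.5]), np.float64(79.7)] zmed [-0.002  0.009  0.014]
71 [362 216  21  60 551] [array([371.5, 245.5]), array([ 9.8, 60.4]), np.float64(13.7)] zmed [-0.001  0.015  0.018]
76 [265 224  18  66 507] [array([273.4, 256.5]), array([14.2, 65.5]), np.float64(3.1)] zmed [-0.002  0.01   0.014]
102 [ 484  273   52   91 2081] [array([510.9, 317.2]), array([90.5, 26.2]), np.float64(69.8)] zmed [0.    0.008 0.037]
137 [ 384  313   61   90 2059] [array([413.8, 357.2]), array([91.2, 22.9]), np.float64(62.2)] zmed [-0.     0.008  0.036]
158 [ 604  319   36   75 2132] [array([621.5, 356. ]), array([74., 35.]), np.float64(90.0)] zmed [0.    0.047 0.089]
160 [590 412  50  18 445] [array([614.5, 420.5]), array([17., 49.]), np.float64(90.0)] zmed [0.013 0.024 0.028]
```

View pics/crop1.png

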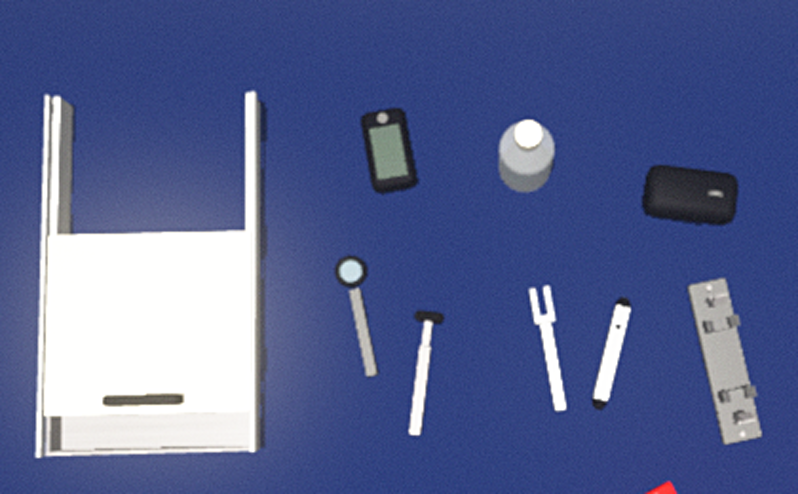

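View pics/crop2.png

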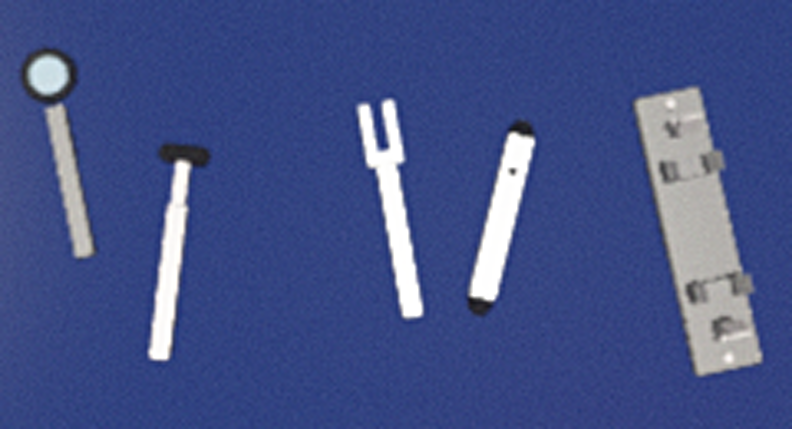

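```bash
cat >> h.py <<'E'
def meas(n,p,win,z=0.006,kind=None):
    """win=(u0,v0,u1,v1). returns center, angle(toward image-top end), extents"""
    hsv=cv2.cvtColor(p,cv2.COLOR_RGB2HSV)
    m=~((hsv[...,0]>100)&(hsv[...,0]<130)&(hsv[...,1]>120))
    M=np.zeros_like(m); u0,v0,u1,v1=win; M[v0:v1,u0:u1]=m[v0:v1,u0:u1]
    k,l,s,c=cv2.connectedComponentsWithStats(M.astype(np.uint8))
    i=1+np.argmax(s[1:,4]); q=np.argwhere(l==i)
    X=np.array([onz(n,b,a,z)[:2] for a,b in q])
    w=X
    for it in range(4):
        vx,vy,x0,y0=cv2.fitLine(w.astype(np.float32),cv2.DIST_HUBER,0,1e-5,1e-5).ravel()
        if vx<0: vx,vy=-vx,-vy
        e=np.array([vx,vy]); nn=np.array([-vy,vx]); o=np.array([x0,y0])
        w=X[np.abs((X-o)@nn)<0.0085]
    t=(X-o)@e; lo,hi=np.percentile(t,[0.5,99.5])
    c=o+e*(lo+hi)/2
    # width profile along
    prof=[round(1000*np.ptp(((X-o)@nn)[(t>=a)&(t<a+.01)])) if ((t>=a)&(t<a+.01)).sum()>2 else 0 for a in np.arange(lo,hi,.01)]
    return dict(c=c.round(4),deg=round(float(np.degrees(np.arctan2(vy,vx))),1),L=round(hi-lo,4),prof=prof)
E
python3 - <<'E'
from h import *
p,d=load('top','a'); P=cloud('top',d)
for nm,w,z in [('lens',(222,190,254,264),.006),('hammer',(258,218,290,295),.006),('fork',(322,205,354,282),.006),('torch',(356,212,386,280),.008),('holder',(408,200,455,298),.004)]:
    print(nm,meas('top',p,w,z))
# handle
g=cv2.cvtColor(p,cv2.COLOR_RGB2GRAY)
hm=np.zeros_like(g); hm[255:285,95:160]=(g[255:285,95:160]<110)
q=np.argwhere(hm)[:,::-1].astype(np.float32); r=cv2.minAreaRect(q); print(r)
print('handle',onz('top',*r[0],.062))
for v in (120,150,200,230,260,290): 
    row=g[v,60:200].astype(int); print(v,' '.join(map(str,row[:35])),'|',' '.join(map(str,row[112:])))
print('col',g[285:305,130], g[175:190,130])
E
```

```text
lens {'c': array([0.5677, 0.0528]), 'deg': 12.0, 'L': np.float64(0.1378), 'prof': [14, 15, 15, 15, 15, 15, 15, 15, 16, 16, 26, 33, 35, 31]}
hammer {'c': array([ 0.5024, -0.0171]), 'deg': -7.1, 'L': np.float64(0.1393), 'prof': [14, 16, 15, 16, 16, 15, 16, 15, 15, 15, 12, 11, 24, 31]}
fork {'c': array([ 0.5293, -0.1613]), 'deg': 9.1, 'L': np.float64(0.1424), 'prof': [16, 16, 16, 16, 16, 16, 16, 16, 17, 18, 27, 27, 25, 27, 24]}
torch {'c': array([ 0.5235, -0.2308]), 'deg': -15.1, 'L': np.float64(0.1266), 'prof': [15, 21, 20, 20, 20, 20, 20, 20, 20, 20, 20, 21, 14]}Traceback (most recent call last):
  File "<stdin>", line 4, in <module>
  File "h.py", line 30, in meas
    X=np.array([onz(n,b,a,z)[:2] for a,b in q])
                ~~~^^^^^^^^^
  File "h.py", line 15, in onz
    o,d=ray(n,u,v); return o+d*(z-o[2])/d[2]
        ~~~^^^^^^^
  File "h.py", line 10, in ray
    c=vision.get_calibration(n);
ValueError: time passes only in moves, steps and waits
```

```bash
cat > fix.py <<'E'
s=open('h.py').read()
s=s.replace("from plant import get_obs, vision, order","""from plant import get_obs, vision, order
CAL={'side':{'fx':507.2127368780901,'fy':507.2127368780901,'cx':323.93626541808345,'cy':242.40087529285236,'xyz':[0.39852443,0.59028577,0.89598533],'orientation':[-0.07228338,-0.03358177,0.3510075,0.93297434]},
'top':{'fx':493.4811307238752,'fy':493.4811307238752,'cx':316.0879196914592,'cy':233.18916636017485,'xyz':[0.44363557,-0.09965223,1.06023596],'orientation':[-0.70226746,-0.03169947,0.03990519,0.71008671]}}""")
s=s.replace("vision.get_calibration(n)","CAL[n]")
open('h.py','w').write(s)
E
python3 fix.py
python3 - <<'E'
from h import *
p,d=load('top','a'); P=cloud('top',d)
for nm,w,z in [('holder',(408,200,455,298),.004)]:
    print(nm,meas('top',p,w,z))
g=cv2.cvtColor(p,cv2.COLOR_RGB2GRAY)
hm=np.zeros_like(g); hm[255:285,95:160]=(g[255:285,95:160]<110)
q=np.argwhere(hm)[:,::-1].astype(np.float32); r=cv2.minAreaRect(q); print(r)
print('handle',onz('top',*r[0],.062))
for v in (120,150,200,230,260,290): 
    row=g[v,60:200].astype(int); print(v,' '.join(map(str,row[:35])),'|',' '.join(map(str,row[112:])))
print('col',g[285:305,130], g[175:190,130])
E
```

```text
holder {'c': array([ 0.5138, -0.3591]), 'deg': 11.0, 'L': np.float64(0.1842), 'prof': [46, 46, 46, 46, 51, 50, 46, 47, 47, 47, 46, 47, 50, 52, 50, 47, 46, 46, 45]}
((125.0, 270.0), (4.0, 40.0), 90.0)
handle [0.47473784 0.27302121 0.062     ]
120 69 66 70 70 68 68 69 69 66 73 64 58 76 215 255 241 123 189 250 254 255 241 123 111 119 120 121 113 74 59 70 73 71 74 74 | 68 68 68 73 68 62 93 236 255 253 253 253 191 121 100 52 40 42 57 68 67 66 71 67 72 70 65 67
150 76 71 72 74 71 78 74 79 73 75 68 80 187 255 251 158 154 237 255 255 248 127 120 124 127 124 129 101 66 81 79 82 82 83 81 | 81 79 82 82 79 77 97 230 255 254 255 255 202 125 103 59 51 64 79 80 79 75 81 72 75 76 74 75
200 94 91 93 90 93 98 99 92 93 94 107 230 255 242 191 254 255 255 255 255 255 255 255 255 255 255 255 255 255 255 255 255 255 255 255 | 255 255 255 255 255 255 255 255 255 255 248 255 206 140 118 91 88 90 93 98 100 98 97 98 98 99 96 94
230 97 93 98 95 95 101 104 99 103 100 193 253 245 176 252 255 255 255 255 255 255 255 255 255 255 255 255 255 255 255 255 255 255 255 255 | 255 255 255 255 255 255 255 255 255 255 249 254 179 128 116 92 91 95 108 101 99 108 99 102 99 97 97 101
260 92 91 100 90 89 96 96 92 95 159 247 252 198 231 255 255 255 255 255 255 255 255 255 255 255 255 255 255 255 255 255 255 255 255 255 | 255 255 255 255 255 255 255 255 255 255 254 255 179 126 109 83 84 87 103 104 97 96 98 95 99 97 98 93
290 86 80 75 82 83 79 80 80 120 243 255 235 131 120 186 225 162 106 111 108 107 124 203 244 240 238 237 237 238 237 238 238 239 238 238 | 245 245 245 244 245 245 245 245 246 251 255 255 176 120 96 62 64 74 91 87 90 89 85 85 90 83 82 86
col [238 241 242 243 241 240 240 242 240 242 227 206 242 200 100  92  90  93
  90  92] [109 108 105 105 111 106 103 209 255 255 255 255 255 255 255]
```

```bash
python3 - <<'E'
from h import *
p,d=load('top','a'); 
g=cv2.cvtColor(p,cv2.COLOR_RGB2GRAY).astype(float)
L=[];Rr=[]
for v in range(125,290):
    row=g[v]
    th=170
    u=np.argmax(row[60:90]>th)+60; L.append(onz('top',u-1+(th-row[u-1])/(row[u]-row[u-1]),v,.033)[:2])
    u=195-np.argmax(row[195:170:-1]>th); Rr.append(onz('top',u+(row[u]-th)/(row[u]-row[u+1]),v,.033)[:2])
F=lambda a:cv2.fitLine(np.array(a,np.float32),cv2.DIST_HUBER,0,1e-5,1e-5).ravel()
fl,fr=F(L),F(Rr); 
for f in(fl,fr): print(np.degrees(np.arctan2(f[1],f[0])) if f[0]>0 else np.degrees(np.arctan2(-f[1],-f[0])),f)
e=fl[:2]/np.sign(fl[0])+fr[:2]/np.sign(fr[0]); e/=np.linalg.norm(e); n=np.array([-e[1],e[0]])
yl,yr=fl[2:]@n,fr[2:]@n; print('th',np.degrees(np.arctan2(e[1],e[0])),'width',yl-yr,'mid',(yl+yr)/2)
near=[];far=[]
for u in range(85,180):
    c=g[:,u]; th=160
    v=310-np.argmax(c[310:285:-1]>th); near.append(onz('top',u,v+(c[v]-th)/(c[v]-c[v+1]),.030)[:2]@e)
    v=170+np.argmax(c[170:195]>175); far.append(onz('top',u,v-1+(175-c[v-1])/(c[v]-c[v-1]),.038)[:2]@e)
print(np.median(near),np.median(far),np.ptp(near),np.polyfit(np.arange(85,180),near,1)[0]/(1/493.*1.03))
xc=np.median(near)+.099; C=e*xc+n*(yl+yr)/2
print('tray c',C,'cover edge open',np.median(far)-.099-xc)
h=np.array([.47474,.27302])-C; print('handle in tray',h@e,h@n)
print(e,n)
E
```

```text
0.74189556 [0.9999162  0.01294816 0.6094633  0.40106946]
0.7264655 [0.9999196  0.01267888 0.57569623 0.16308673]
th 0.73418057 width 0.23753051 mid 0.2744619
0.4207637163803115 0.6633029863140815 0.0009870344246589724 -0.0003259849172183463
tray c [0.51620423 0.28109937] cover edge open 0.04453926993377
handle in tray -0.0415643557922033 -0.0075474009425061635
[0.9999179  0.01281352] [-0.01281352  0.9999179 ]
```

```bash
python3 - <<'E'
from h import *
p,d=load('top','a'); P=cloud('top',d)
e=np.array([.99992,.0128]);n=np.array([-.0128,.99992])
for v in (140,230):
    A=np.nanmedian(P[v-8:v+9],axis=0); 
    for a,b in((64,92),(176,194)):
        print(v,[(u,int(1000*np.nanmedian(P[v-6:v+7,u,2])),round(1000*float(np.nanmedian(P[v-6:v+7,u,:2]@n)))) for u in range(a,b)])
big=cv2.resize(p[90:310,55:205],None,fx=2.7,fy=2.7,interpolation=cv2.INTER_CUBIC); cv2.imwrite('pics/crop3.png',big[:,:,::-1])
ps,_=load('side','a'); big=cv2.resize(ps[340:480,90:370],None,fx=2.8,fy=2.8,interpolation=cv2.INTER_CUBIC); cv2.imwrite('pics/crop4.png',big[:,:,::-1])
E
```

```text
140 [(64, -2, 428), (65, 0, 425), (66, -1, 423), (67, 0, 420), (68, 0, 419), (69, 0, 416), (70, 0, 414), (71, 0, 412), (72, 0, 410), (73, 1, 407), (74, 41, 386), (75, 40, 384), (76, 35, 384), (77, 32, 383), (78, 33, 381), (79, 32, 379), (80, 33, 376), (81, 31, 375), (82, 28, 375), (83, 23, 375), (84, 17, 375), (85, 14, 375), (86, 7, 376), (87, 3, 375), (88, 0, 375), (89, 0, 373), (90, 0, 371), (91, 0, 368)]
140 [(176, -2, 183), (177, 0, 181), (178, 0, 179), (179, -1, 177), (180, 33, 165), (181, 32, 163), (182, 32, 161), (183, 40, 157), (184, 40, 155), (185, 32, 155), (186, 5, 159), (187, 0, 159), (188, -1, 157), (189, 0, 154), (190, 0, 152), (191, 0, 150), (192, 0, 148), (193, 0, 146)]
230 [(64, 0, 422), (65, 0, 420), (66, 0, 418), (67, 0, 415), (68, 0, 414), (69, 0, 411), (70, 0, 409), (71, 40, 387), (72, 40, 385), (73, 38, 384), (74, 35, 384), (75, 37, 381), (76, 37, 378), (77, 37, 376), (78, 38, 374), (79, 36, 373), (80, 36, 371), (81, 37, 368), (82, 37, 366), (83, 37, 364), (84, 36, 362), (85, 37, 360), (86, 39, 357), (87, 37, 356), (88, 37, 354), (89, 36, 352), (90, 37, 349), (91, 36, 348)]
230 [(176, 38, 172), (177, 37, 170), (178, 37, 167), (179, 36, 166), (180, 37, 163), (181, 37, 161), (182, 41, 158), (183, 41, 156), (184, 38, 155), (185, 32, 154), (186, 4, 159), (187, 0, 158), (188, 0, 156), (189, 0, 154), (190, 0, 152), (191, -1, 150), (192, 0, 148), (193, 0, 145)]
```

View pics/crop3.png

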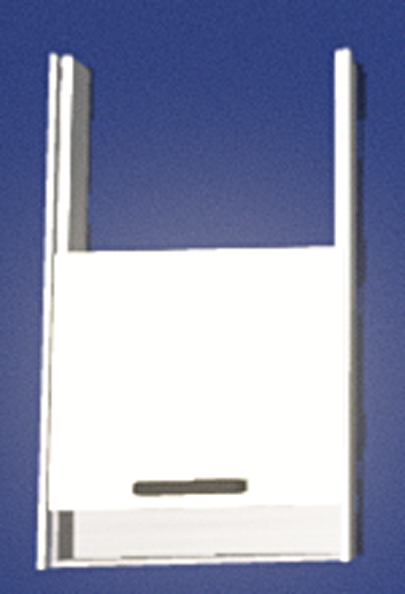

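View pics/crop4.png

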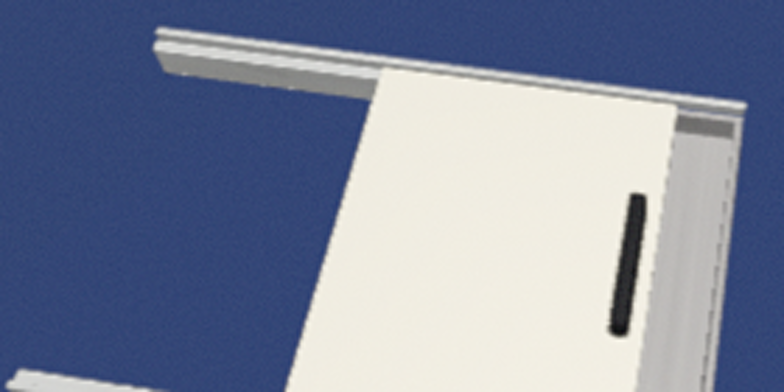

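```bash
cat >> h.py <<'E'
def plan(xyz,ydeg,o=None):
    """xyz TCP target; ydeg: world heading of tool y (mod 180) with tool pointing down"""
    o=o or get_obs(); r=RM(o['tool_rot']); m=r.as_matrix(); ph=np.degrees(np.arctan2(m[1,1],m[0,1]))
    best=None
    for k in(-360,-180,0,180,360):
        a=np.radians(ydeg+k); y=np.array([np.cos(a),np.sin(a),0]); x=np.array([0,0,-1.]); T=R.from_matrix(np.stack([x,y,np.cross(x,y)],1))
        rv=(r.inv()*T).as_rotvec()
        if best is None or np.linalg.norm(rv)<np.linalg.norm(best[0])-1e-3: best=(rv,T)
    rv,T=best; dw=np.array(xyz)-o['position']
    print('t %.2f pos'%o['time'],o['position'].round(4),'toolydeg %.1f'%ph,'q',o['q'].round(2),'F',o['wrist_force'].round(1),'gap %.4f'%o['finger_gap'])
    print(' turn',rv.round(3),'rows>=',int(np.ceil(np.degrees(np.linalg.norm(rv))/10.7)),' then shift mm',(1000*T.inv().apply(dw)).round(1), ' (shift before turn',(1000*r.inv().apply(dw)).round(1),')')
E
python3 - <<'E'
from h import *
plan([.4753,.2776,.12],0.7)
plan([.4753,.2776,.12],90.7)
E
```

```text
t 0.10 pos [0.2219 0.6103 0.2078] toolydeg 70.0 q [ 1.14  0.12  1.65  0.    1.37 -0.08] F [0.6 0.8 0.5] gap 0.0855
 turn [1.21e+00 1.00e-03 2.00e-03] rows>= 7  then shift mm [ 87.8 249.3 335.8]  (shift before turn [  88.1 -225.9  351.8] )
t 0.10 pos [0.2219 0.6103 0.2078] toolydeg 70.0 q [ 1.14  0.12  1.65  0.    1.37 -0.08] F [0.6 0.8 0.5] gap 0.0855
 turn [-0.361 -0.001  0.002] rows>= 2  then shift mm [  87.8 -335.8  249.3]  (shift before turn [  88.1 -225.9  351.8] )
```

>>> apply_moves --angular '[[0.152,0,0],[0.152,0,0],[0.152,0,0],[0.152,0,0],[0.152,0,0],[0.152,0,0],[0.152,0,0],[0.15,0,0],[0,0,0],[0,0,0],[0,0,0],[0,0,0],[0,0,0],[0,0,0],[0,0,0],[0,0,0]]' --translation '[[0,0,0],[0,0,0],[0,0,0],[0,0,0],[0,0,0],[0,0,0],[0,0,0],[0,0,0],[0,31,42],[0,31,42],[0,31,42],[0,31,42],[0,31,42],[0,31,42],[0,31,42],[0,31,42]]' --jaw '[-1,-1,-1,-1,-1,-1,-1,-1,-1,-0.5,-0.3,-0.3,-0.3,-0.3,-0.3,-0.3]' --squeeze 30

```text
time: 2.1
position: [0.4608, 0.2544, 0.1997]
tool_rot: [-0.495, -0.5, -0.492, 0.512]
wrist_force: [0.6, 0.2, -0.6]
finger_gap: 0.0555
```

```bash
python3 - <<'E'
from h import *
plan([.4753,.2776,.045],0.7)
E
```

```text
t 2.10 pos [0.4608 0.2544 0.1997] toolydeg -1.5 q [ 0.41 -0.14  1.92 -0.01  1.37  0.44] F [ 0.6  0.2 -0.6] gap 0.0555
 turn [-0.038  0.016  0.009] rows>= 1  then shift mm [154.7  14.8 -23.1]  (shift before turn [154.2  15.2 -26. ] )
```

>>> apply_moves --angular '[[-0.038,0.016,0.009],[0,0,0],[0,0,0],[0,0,0],[0,0,0]]' --translation '[[0,0,0],[0,15,-23],[40,0,0],[40,0,0],[0,0,0]]' --jaw '[-0.3,-0.3,-0.3,-0.3,-0.3]'

```text
time: 2.72
position: [0.4777, 0.2735, 0.1167]
tool_rot: [0.501, 0.499, 0.501, -0.499]
wrist_force: [-0.2, -1.0, -0.2]
finger_gap: 0.0554
```

```bash
python3 - <<'E'
from h import *
plan([.4753,.2776,.045],0.7)
shot('top','b'); shot('side','b')
E
```

```text
t 2.73 pos [0.4777 0.2735 0.1167] toolydeg 0.3 q [ 0.42 -0.02  1.96  0.    1.2   0.42] F [-0.2 -1.  -0.2] gap 0.0554
 turn [-0.007  0.     0.001] rows>= 1  then shift mm [71.7 -2.4 -4.2]  (shift before turn [71.7 -2.4 -4.2] )
```

View pics/b_side.png

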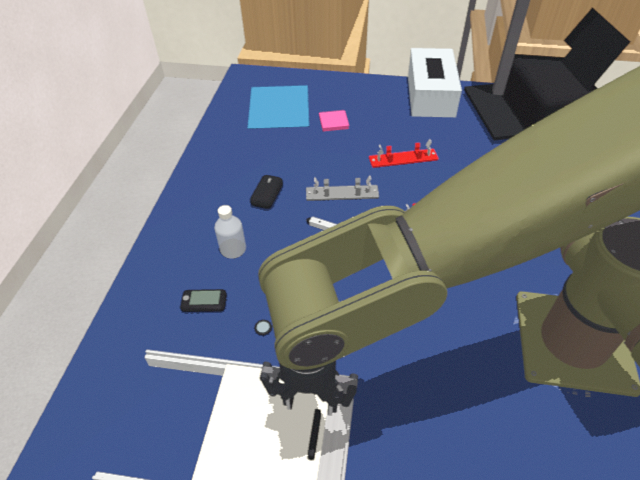

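>>> apply_moves --angular '[[0,0,0],[0,0,0],[0,0,0],[0,0,0],[0,0,0]]' --translation '[[30,-2,-4],[25,0,0],[15,0,0],[0,0,0],[0,0,0]]' --jaw '[-0.3,-0.3,-0.3,-0.3,-0.3]'

```text
time: 3.45
position: [0.4866, 0.2827, 0.0613]
tool_rot: [0.505, 0.507, 0.498, -0.49]
wrist_force: [0.4, -0.0, 1.6]
finger_gap: 0.0556
```

```bash
python3 - <<'E'
from h import *
plan([.4753,.2776,.045],0.7)
shot('top','c'); p,d=shot('side','c')
big=cv2.resize(p[340:480,200:400],None,fx=4,fy=4,interpolation=cv2.INTER_CUBIC); cv2.imwrite('pics/crop5.png',big[:,:,::-1])
E
```

```text
t 3.45 pos [0.4866 0.2827 0.0613] toolydeg 0.3 q [ 0.43  0.06  1.99 -0.    1.07  0.43] F [ 0.4 -0.   1.6] gap 0.0556
 turn [-0.007 -0.011 -0.024] rows>= 1  then shift mm [ 16.3 -11.4   4.9]  (shift before turn [ 16.  -11.7   5.2] )
```

View pics/crop5.png

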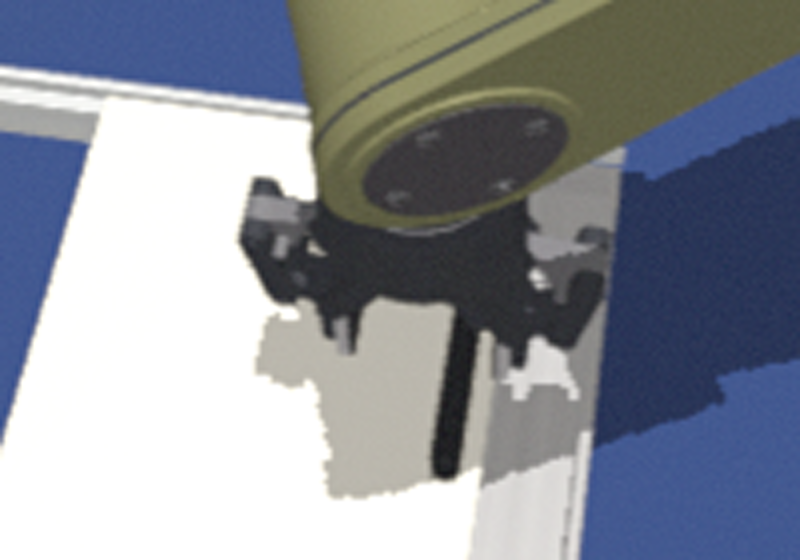

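>>> apply_moves --angular '[[-0.007,-0.011,-0.024],[0,0,0],[0,0,0]]' --translation '[[0,-11.5,5],[0,0,0],[0,0,0]]' --jaw '[-0.3,-0.3,-0.3]'

```text
time: 3.92
position: [0.4747, 0.2775, 0.0621]
tool_rot: [0.503, 0.497, 0.503, -0.497]
wrist_force: [-0.4, 0.1, -0.1]
finger_gap: 0.0555
```

```bash
python3 - <<'E'
from h import *
plan([.4753,.2776,.045],0.7)
E
```

```text
t 3.92 pos [0.4747 0.2775 0.0621] toolydeg 0.7 q [ 0.43  0.04  2.   -0.    1.1   0.42] F [-0.4  0.1 -0.1] gap 0.0555
 turn [0.001 0.    0.   ] rows>= 1  then shift mm [17.1  0.6 -0.1]  (shift before turn [17.1  0.6 -0.1] )
```

>>> apply_moves --angular '[[0,0,0],[0,0,0],[0,0,0],[0,0,0],[0,0,0],[0,0,0],[0,0,0],[0,0,0],[0,0,0]]' --translation '[[9,0,0],[8,0,0],[0,0,0],[0,0,0],[0,0,0],[0,0,0],[0,0,0],[0,0,0],[0,0,0]]' --jaw '[-0.3,-0.3,-0.3,1,1,1,1,1,1]' --squeeze 40

```text
time: 5.05
position: [0.4748, 0.2775, 0.0438]
tool_rot: [0.503, 0.497, 0.503, -0.497]
wrist_force: [-0.5, 0.3, 0.7]
finger_gap: 0.0002
```

```bash
python3 - <<'E'
from h import *
plan([.6203,.2795,.045],0.7)
E
```

```text
t 5.05 pos [0.4748 0.2775 0.0438] toolydeg 0.7 q [ 0.43  0.07  2.01 -0.    1.07  0.42] F [-0.5  0.3  0.7] gap 0.0002
 turn [0.001 0.    0.   ] rows>= 1  then shift mm [ -1.2 145.5  -0.3]  (shift before turn [ -1.3 145.5  -0.2] )
```

```bash
python3 - <<'E'
from h import *
p,_=shot('top','d')
big=cv2.resize(p[90:310,55:205],None,fx=2.7,fy=2.7,interpolation=cv2.INTER_CUBIC); cv2.imwrite('pics/crop6.png',big[:,:,::-1])
p,d=shot('side','d')
big=cv2.resize(p[340:480,200:400],None,fx=4,fy=4,interpolation=cv2.INTER_CUBIC); cv2.imwrite('pics/crop7.png',big[:,:,::-1])
E
```

```text
(no output)
```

View pics/crop6.png

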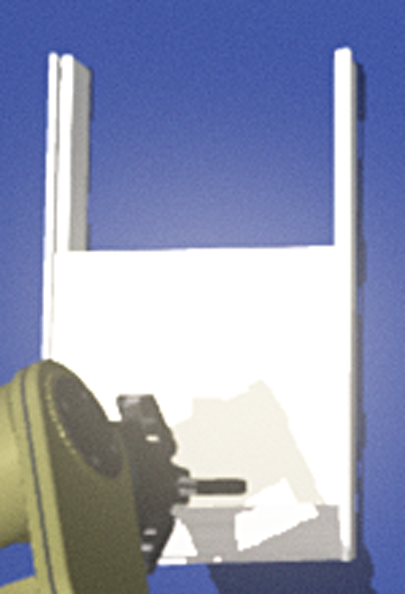

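View pics/crop7.png

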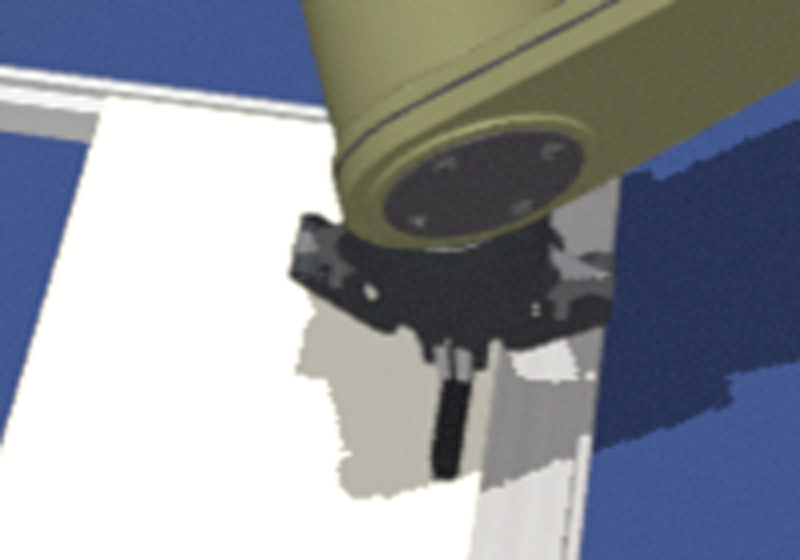

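>>> apply_moves --angular '[[0,0,0],[0,0,0],[0,0,0],[0,0,0]]' --translation '[[0,10,0],[0,10,0],[0,0,0],[0,0,0]]' --jaw '[1,1,1,1]'

```text
time: 5.65
position: [0.4968, 0.2777, 0.0437]
tool_rot: [0.503, 0.497, 0.503, -0.497]
wrist_force: [0.4, -0.4, 0.2]
finger_gap: 0.0002
```

```bash
python3 - <<'E'
from h import *
plan([.6203,.2795,.045],0.7)
p,_=shot('top','e')
big=cv2.resize(p[90:310,55:205],None,fx=2.7,fy=2.7,interpolation=cv2.INTER_CUBIC); 
p,d=shot('side','e')
b2=cv2.resize(p[340:480,200:400],None,fx=2,fy=2,interpolation=cv2.INTER_CUBIC); 
c=np.zeros((594,805,3),np.uint8); c[:big.shape[0],:405]=big; c[:280,405:]=b2
cv2.imwrite('pics/crop8.png',c[:,:800,::-1])
E
```

```text
t 5.65 pos [0.4968 0.2777 0.0437] toolydeg 0.7 q [ 0.42  0.11  1.96 -0.    1.07  0.4 ] F [ 0.4 -0.4  0.2] gap 0.0002
 turn [ 0.  0. -0.] rows>= 1  then shift mm [ -1.3 123.5  -0.3]  (shift before turn [ -1.2 123.5  -0.3] )
```

View pics/crop8.png

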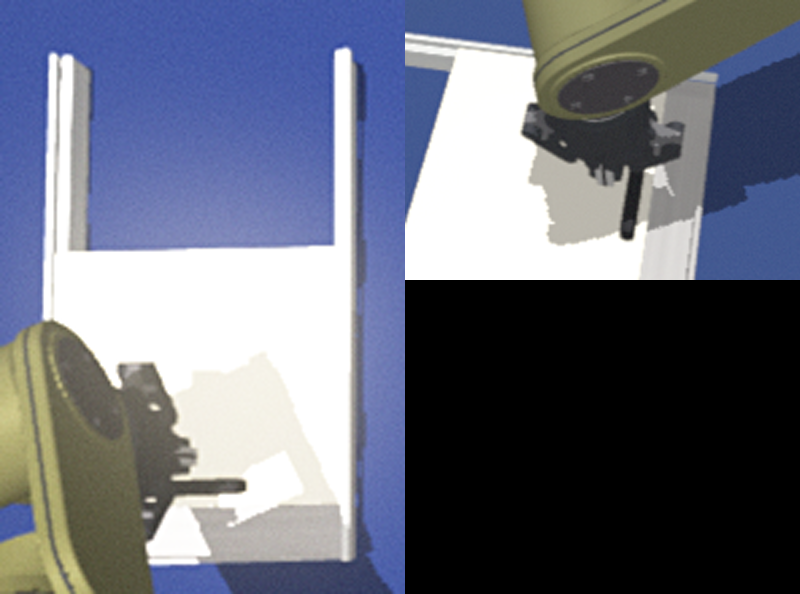

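```bash
python3 - <<'E'
from h import *
def tri(a,b):
    o1,d1=ray('top',*a);o2,d2=ray('side',*b)
    A=np.stack([d1,-d2],1); s=np.linalg.lstsq(A,o2-o1,rcond=None)[0]
    p1,p2=o1+s[0]*d1,o2+s[1]*d2; print(((p1+p2)/2).round(4),'miss mm',(1000*(p1-p2)).round(1))
tri((123.5,269.6),(313.7,435))
tri((126.5,259),(299.5,431.5))
p,d=load('side','d'); P=cloud('side',d)
print('pads depth',[P[v,u].round(3) for u,v in((312,431),(315,431),(313,427),(314,445),(313,455))])
p,d=load('top','d'); P=cloud('top',d)
print([P[v,u].round(3) for u,v in((122,270),(124,270),(135,270),(142,270))])
p,d=load('top','a'); P=cloud('top',d)
print([(u,P[270,u].round(3)) for u in(108,112,125,135,142,145)])
E
```

```text
[0.4758 0.2814 0.0477] miss mm [0.4 0.  0. ]
[0.4993 0.2777 0.0435] miss mm [-2.9 -0.3 -0.3]
pads depth [array([0.476, 0.29 , 0.086]), array([0.471, 0.289, 0.087]), array([0.474, 0.29 , 0.105]), array([0.471, 0.302, 0.061]), array([0.47 , 0.317, 0.06 ])]
[array([0.474, 0.264, 0.102]), array([0.474, 0.265, 0.089]), array([0.474, 0.252, 0.065]), array([0.474, 0.239, 0.062])]
[(108, array([0.475, 0.307, 0.061])), (112, array([0.475, 0.299, 0.062])), (125, array([0.475, 0.273, 0.061])), (135, array([0.474, 0.253, 0.063])), (142, array([0.474, 0.24 , 0.06 ])), (145, array([0.475, 0.237, 0.05 ]))]
```

```bash
python3 - <<'E'
from h import *
for t,u0 in(('d',313),('e',299)):
    p,d=load('side',t); P=cloud('side',d)
    for v in range(424,448,1): print(t,v,P[v,u0-1].round(3),P[v,u0+1].round(3),p[v,u0])
E
```

```text
d 424 [0.476 0.285 0.103] [0.472 0.291 0.119] [47 47 49]
d 425 [0.476 0.287 0.104] [0.472 0.291 0.116] [53 53 53]
d 426 [0.476 0.288 0.104] [0.472 0.291 0.113] [52 51 56]
d 427 [0.476 0.289 0.102] [0.472 0.289 0.102] [79 80 79]
d 428 [0.476 0.289 0.099] [0.472 0.29  0.101] [85 85 85]
d 429 [0.476 0.29  0.095] [0.473 0.289 0.094] [82 80 85]
d 430 [0.476 0.29  0.092] [0.473 0.288 0.089] [81 80 79]
d 431 [0.476 0.29  0.086] [0.473 0.289 0.085] [72 71 69]
d 432 [0.476 0.289 0.079] [0.473 0.29  0.084] [70 69 70]
d 433 [0.476 0.289 0.077] [0.473 0.289 0.079] [71 70 69]
d 434 [0.477 0.288 0.07 ] [0.473 0.289 0.074] [54 54 56]
d 435 [0.477 0.287 0.061] [0.474 0.286 0.061] [31 31 35]
d 436 [0.477 0.288 0.061] [0.474 0.288 0.061] [31 30 34]
d 437 [0.477 0.29  0.062] [0.473 0.29  0.063] [33 33 37]
d 438 [0.476 0.291 0.061] [0.473 0.291 0.06 ] [32 33 37]
d 439 [0.476 0.294 0.064] [0.473 0.293 0.063] [24 28 31]
d 440 [0.476 0.295 0.062] [0.473 0.294 0.061] [35 36 40]
d 441 [0.476 0.296 0.06 ] [0.472 0.296 0.062] [31 30 36]
d 442 [0.475 0.297 0.059] [0.472 0.298 0.063] [32 34 35]
d 443 [0.475 0.3 
[... 983 characters left out ...]
0.037] [0.499 0.283 0.038] [186 183 173]
e 437 [0.502 0.286 0.039] [0.499 0.286 0.04 ] [186 182 173]
e 438 [0.501 0.288 0.041] [0.498 0.287 0.039] [186 183 172]
e 439 [0.501 0.289 0.038] [0.498 0.288 0.037] [186 183 173]
e 440 [0.501 0.29  0.036] [0.498 0.289 0.037] [187 183 174]
e 441 [0.501 0.293 0.04 ] [0.498 0.291 0.036] [186 182 172]
e 442 [0.501 0.293 0.037] [0.497 0.294 0.041] [186 183 173]
e 443 [0.5   0.296 0.04 ] [0.497 0.294 0.036] [187 184 174]
e 444 [0.5   0.296 0.037] [0.497 0.296 0.037] [186 183 172]
e 445 [0.5   0.298 0.037] [0.496 0.298 0.039] [187 184 173]
e 446 [0.499 0.299 0.036] [0.496 0.299 0.038] [187 183 173]
e 447 [0.499 0.302 0.038] [0.496 0.301 0.039] [186 183 174]
```

>>> apply_moves --angular '[[0,0,0],[0,0,0],[0,0,0],[0,0,0],[0,0,0],[0,0,0],[0,0,0]]' --translation '[[0,0,0],[0,0,0],[0,0,0],[0,-22,0],[0,0,0],[6,0,0],[0,0,0]]' --jaw '[-0.3,-0.3,-0.3,-0.3,-0.3,-0.3,-0.3]'

```text
time: 6.62
position: [0.4749, 0.2776, 0.0377]
tool_rot: [0.504, 0.497, 0.503, -0.496]
wrist_force: [0.9, -0.2, 0.3]
finger_gap: 0.0558
```

>>> apply_moves --angular '[[0,0,0],[0,0,0],[0,0,0]]' --translation '[[9,0,0],[0,0,0],[0,0,0]]' --jaw '[-0.3,-0.3,-0.3]'

```text
time: 7.0
position: [0.4757, 0.2775, 0.0278]
tool_rot: [0.503, 0.497, 0.503, -0.497]
wrist_force: [0.2, 0.1, 0.4]
finger_gap: 0.0557
```

```bash
python3 - <<'E'
from h import *
plan([.4753,.2776,.020],0.7)
p,d=shot('side','f'); P=cloud('side',d)
b2=cv2.resize(p[340:480,200:400],None,fx=4,fy=4,interpolation=cv2.INTER_CUBIC); 
cv2.imwrite('pics/crop9.png',b2[:,:,::-1])
E
```

```text
t 7.00 pos [0.4757 0.2775 0.0278] toolydeg 0.7 q [ 0.43  0.09  2.01 -0.    1.04  0.42] F [0.2 0.1 0.4] gap 0.0557
 turn [ 0.     0.    -0.001] rows>= 1  then shift mm [ 7.8 -0.4 -0.1]  (shift before turn [ 7.8 -0.4 -0.1] )
```

View pics/crop9.png

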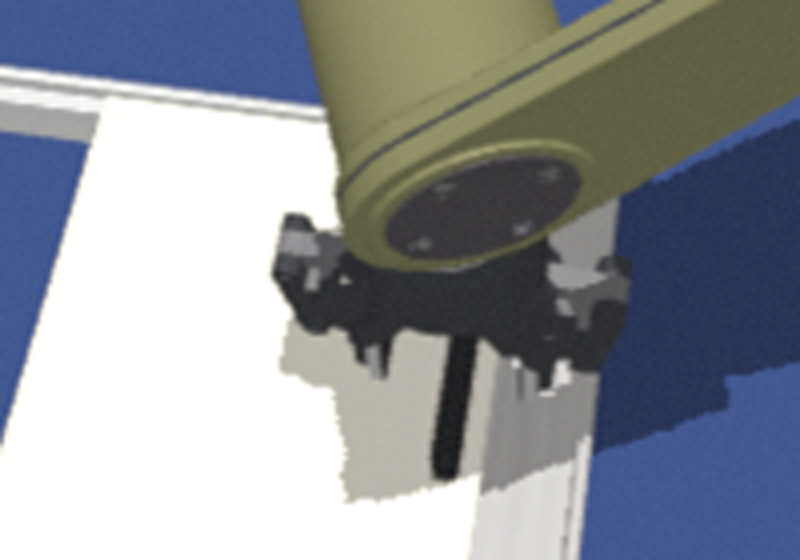

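>>> apply_moves --angular '[[0,0,0],[0,0,0],[0,0,0],[0,0,0],[0,0,0],[0,0,0],[0,0,0]]' --translation '[[8,0,0],[0,0,0],[0,0,0],[0,0,0],[0,0,0],[0,0,0],[0,0,0]]' --jaw '[-0.3,-0.3,1,1,1,1,1]'

```text
time: 7.92
position: [0.4757, 0.2775, 0.0195]
tool_rot: [0.504, 0.497, 0.503, -0.496]
wrist_force: [1.2, 0.7, -0.4]
finger_gap: 0.0114
```

```bash
python3 - <<'E'
from h import *
plan([.6205,.2795,.020],0.7)
E
```

```text
t 7.92 pos [0.4757 0.2775 0.0195] toolydeg 0.7 q [ 0.43  0.1   2.02 -0.    1.02  0.42] F [ 1.2  0.7 -0.4] gap 0.0114
 turn [ 0.     0.    -0.002] rows>= 1  then shift mm [ -0.5 144.8  -0.2]  (shift before turn [ -0.3 144.8  -0.2] )
```

>>> apply_moves --angular '[[0,0,0],[0,0,0],[0,0,0],[0,0,0],[0,0,0],[0,0,0],[0,0,0],[0,0,0],[0,0,0]]' --translation '[[0,20,0],[0,20,0],[0,20,0],[0,20,0],[0,20,0],[0,15,0],[0,6,0],[0,0,0],[0,0,0]]' --jaw '[1,1,1,1,1,1,1,1,1]'

```text
time: 9.05
position: [0.5978, 0.2792, 0.0195]
tool_rot: [0.503, 0.496, 0.504, -0.498]
wrist_force: [0.6, -0.0, -0.5]
finger_gap: 0.011
```

```bash
python3 - <<'E'
from h import *
plan([.6213,.2795,.020],0.7)
E
```

```text
t 9.05 pos [0.5978 0.2792 0.0195] toolydeg 0.8 q [0.36 0.32 1.76 0.   1.07 0.34] F [ 0.6 -0.  -0.5] gap 0.0110
 turn [0.001 0.001 0.003] rows>= 1  then shift mm [-0.5 23.5  0. ]  (shift before turn [-0.6 23.5  0. ] )
```

Tracks well. Continue to the stop in small rows.

>>> apply_moves --angular '[[0,0,0],[0,0,0],[0,0,0],[0,0,0],[0,0,0]]' --translation '[[0,10,0],[0,9,0],[0,4,0],[0,4,0],[0,4,0]]' --jaw '[1,1,1,1,1]'

```text
time: 9.68
position: [0.6213, 0.2794, 0.0195]
tool_rot: [0.498, 0.489, 0.509, -0.504]
wrist_force: [-20.8, -3.2, 13.9]
finger_gap: 0.0112
```

>>> apply_moves --angular '[[0,0,0],[0,0,0],[0,0,0]]' --translation '[[0,5,0],[0,5,0],[0,5,0]]' --jaw '[1,1,1]'

```text
time: 10.05
position: [0.62, 0.2792, 0.0194]
tool_rot: [0.49, 0.476, 0.517, -0.516]
wrist_force: [-22.3, -3.5, 14.3]
finger_gap: 0.0112
```

>>> apply_moves --angular '[[0,0,0],[0,0,0],[0,0,0],[0,0,0]]' --translation '[[0,0,0],[0,0,0],[0,0,0],[0,0,0]]' --jaw '[-0.3,-0.3,-0.3,-0.3]'

```text
time: 10.55
position: [0.6205, 0.2793, 0.019]
tool_rot: [0.49, 0.476, 0.517, -0.515]
wrist_force: [-1.0, -0.5, -0.7]
finger_gap: 0.0557
```

```bash
python3 - <<'E'
from h import *
plan([.61,.10,.20],0.7)
E
```

```text
t 10.55 pos [0.6205 0.2793 0.019 ] toolydeg 0.9 q [0.34 0.4  1.66 0.01 1.15 0.32] F [-1.  -0.5 -0.7] gap 0.0557
 turn [0.003 0.011 0.067] rows>= 1  then shift mm [-181.   -12.6  179.2]  (shift before turn [-177.8  -25.2  181.1] )
```

>>> apply_moves --angular '[[0,0,0],[0,0.011,0.067],[0,0,0],[0,0,0],[0,0,0],[0,0,0],[0,0,0],[0,0,0],[0,0,0]]' --translation '[[-40,0,0],[-40,0,0],[-40,0,0],[-40,0,0],[0,0,45],[0,0,45],[0,0,45],[0,-20,45],[0,0,0]]' --jaw '[-0.3,-0.3,-0.3,-0.3,-0.3,-0.3,-0.3,-0.3,-0.3]'

```text
time: 11.68
position: [0.6104, 0.0946, 0.1847]
tool_rot: [0.506, 0.498, 0.502, -0.494]
wrist_force: [-0.6, 1.2, -0.2]
finger_gap: 0.0555
```

```bash
python3 - <<'E'
from h import *
p,_=shot('top','g'); shot('side','g')
plan([.5677,.0528,.08],102)
E
```

```text
t 11.78 pos [0.6112 0.0969 0.185 ] toolydeg 1.1 q [0.07 0.07 1.75 0.   1.31 0.05] F [-0.3  0.4 -0.4] gap 0.0556
 turn [ 1.38  -0.006 -0.006] rows>= 8  then shift mm [105.   34.1  51.7]  (shift before turn [104.6 -45.1  43.3] )
```

View pics/g_top.png

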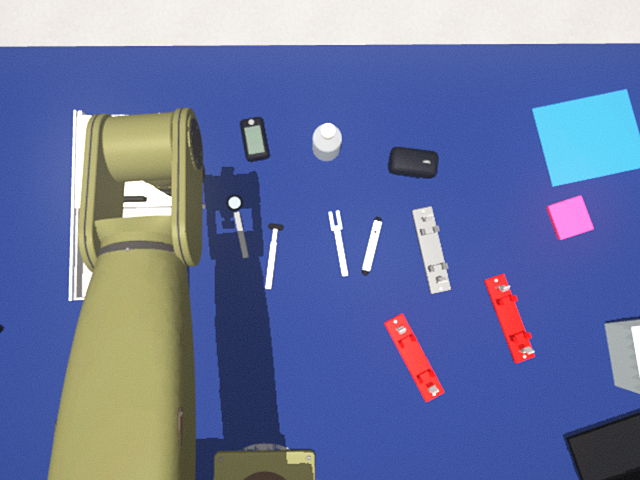

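View pics/g_side.png

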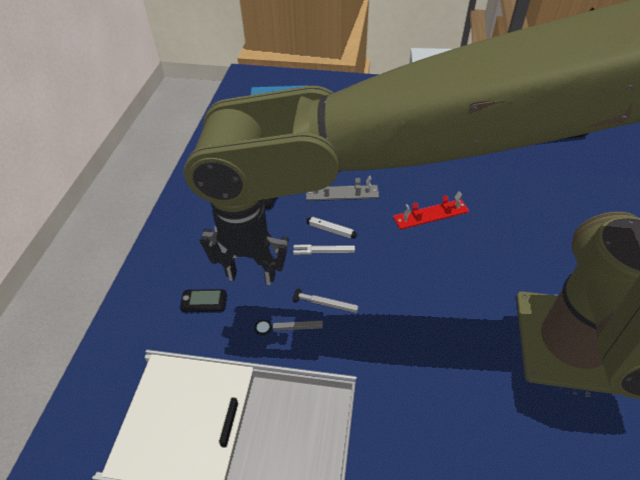

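>>> apply_moves --angular '[[0.155,0,0],[0.155,0,0],[0.155,0,0],[0.155,0,0],[0.155,0,0],[0.155,0,0],[0.155,0,0],[0.155,0,0],[0.14,0,0],[0,0,0],[0,0,0],[0,0,0]]' --translation '[[0,0,0],[0,0,0],[0,0,0],[0,0,0],[0,0,0],[0,0,0],[0,0,0],[0,0,0],[0,0,0],[35,17,26],[40,17,26],[0,0,0]]' --jaw '[-0.3,-0.3,-0.3,-0.3,-0.3,-0.3,-0.3,-0.3,-0.3,-0.3,-0.3,-0.3]'

```text
time: 13.28
position: [0.5719, 0.071, 0.1084]
tool_rot: [0.063, 0.709, 0.066, -0.699]
wrist_force: [-0.5, 0.2, -0.1]
finger_gap: 0.0555
```

```bash
python3 - <<'E'
from h import *
plan([.5677,.0528,.03],102)
E
```

```text
t 13.28 pos [0.5719 0.071  0.1084] toolydeg -79.5 q [0.03 0.04 1.92 0.01 1.17 1.41] F [-0.5  0.2 -0.1] gap 0.0555
 turn [-0.026 -0.014  0.003] rows>= 1  then shift mm [78.4 17.   7.9]  (shift before turn [78.2 17.4  8.5] )
```

>>> apply_moves --angular '[[-0.026,-0.014,0.003],[0,0,0],[0,0,0],[0,0,0],[0,0,0]]' --translation '[[20,17,8],[0,0,0],[25,0,0],[0,0,0],[0,0,0]]' --jaw '[-0.3,-0.3,-0.3,-0.3,-0.3]'

```text
time: 13.9
position: [0.5788, 0.0588, 0.0741]
tool_rot: [0.075, 0.71, 0.076, -0.696]
wrist_force: [-0.4, 0.6, 0.2]
finger_gap: 0.0553
```

```bash
python3 - <<'E'
from h import *
plan([.5677,.0528,-.018],102)
E
```

```text
t 13.90 pos [0.5788 0.0588 0.0741] toolydeg -77.8 q [0.01 0.08 1.93 0.   1.11 1.36] F [-0.4  0.6  0.2] gap 0.0553
 turn [ 0.004 -0.02  -0.001] rows>= 1  then shift mm [92.1  3.5 12.1]  (shift before turn [91.8  3.3 14. ] )
```

>>> apply_moves --angular '[[0.004,-0.02,0],[0,-0.008,0],[0,-0.008,0],[0,0,0],[0,0,0]]' --translation '[[20,3.5,14],[20,0,3],[20,0,3],[0,0,0],[0,0,0]]' --jaw '[-0.3,-0.3,-0.3,-0.3,-0.3]'

```text
time: 14.52
position: [0.5596, 0.0509, 0.0109]
tool_rot: [-0.075, -0.697, -0.073, 0.709]
wrist_force: [-0.6, 0.5, -0.7]
finger_gap: 0.0557
```

```bash
python3 - <<'E'
from h import *
plan([.5677,.0528,-.018],102)
E
```

```text
t 14.53 pos [0.5596 0.0509 0.0109] toolydeg -78.0 q [-0.    0.15  1.98 -0.01  1.03  1.36] F [-0.6  0.5 -0.7] gap 0.0557
 turn [-0.     0.017 -0.001] rows>= 1  then shift mm [28.9 -0.1 -8.3]  (shift before turn [28.8 -0.2 -8.8] )
```

>>> apply_moves --angular '[[0,0.017,0],[0,0,0],[0,0,0],[0,0,0]]' --translation '[[0,0,-8.5],[0,0,0],[12,0,0],[0,0,0]]' --jaw '[-0.3,-0.3,-0.3,-0.3]'

```text
time: 15.02
position: [0.57, 0.0529, -0.0004]
tool_rot: [0.074, 0.705, 0.073, -0.702]
wrist_force: [-0.0, -0.3, 0.8]
finger_gap: 0.0554
```

```bash
python3 - <<'E'
from h import *
plan([.5677,.0528,-.022],102)
p,d=shot('side','i'); 
b2=cv2.resize(p[240:380,200:400],None,fx=4,fy=4,interpolation=cv2.INTER_CUBIC); 
cv2.imwrite('pics/crop10.png',b2[:,:,::-1])
E
```

```text
t 15.03 pos [ 5.70e-01  5.29e-02 -4.00e-04] toolydeg -78.0 q [-0.    0.18  1.98 -0.    0.99  1.36] F [-0.  -0.3  0.8] gap 0.0554
 turn [-0.    -0.004 -0.002] rows>= 1  then shift mm [21.6 -0.4  2.3]  (shift before turn [21.6 -0.5  2.4] )
```

View pics/crop10.png

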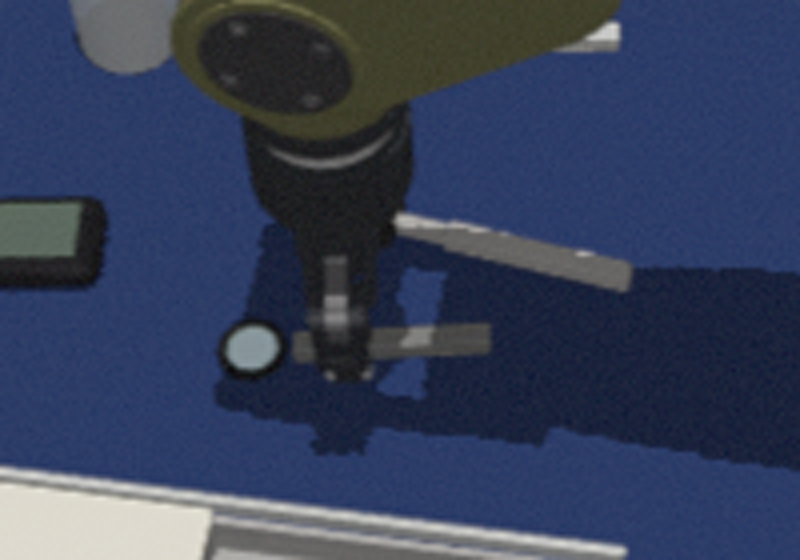

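>>> apply_moves --angular '[[0,-0.004,0],[0,0,0],[0,0,0],[0,0,0]]' --translation '[[0,0,2],[9,0,0],[0,0,0],[0,0,0]]' --jaw '[0.35,0.35,0.35,0.35]'

```text
time: 15.58
position: [0.5687, 0.0524, -0.0092]
tool_rot: [0.075, 0.704, 0.073, -0.703]
wrist_force: [-0.1, 0.3, -0.3]
finger_gap: 0.0277
```

>>> apply_moves --angular '[[0,0,0],[0,0,0],[0,0,0]]' --translation '[[6,0,2],[0,0,0],[0,0,0]]' --jaw '[0.35,0.35,0.35]'

```text
time: 15.95
position: [0.5666, 0.0519, -0.0156]
tool_rot: [0.075, 0.704, 0.073, -0.703]
wrist_force: [0.4, 0.3, -0.6]
finger_gap: 0.0278
```

```bash
python3 - <<'E'
from h import *
plan([.5677,.0528,-.022],102)
p,d=shot('side','j'); P=cloud('side',d)
b2=cv2.resize(p[240:380,200:400],None,fx=4,fy=4,interpolation=cv2.INTER_CUBIC); 
cv2.imwrite('pics/crop11.png',b2[:,:,::-1])
for v in range(318,342): print(v,P[v,284].round(3),P[v,287].round(3))
E
```

```text
t 15.95 pos [ 0.5666  0.0519 -0.0156] toolydeg -78.0 q [-0.    0.19  1.99 -0.    0.96  1.36] F [ 0.4  0.3 -0.6] gap 0.0278
 turn [-0.    -0.001 -0.002] rows>= 1  then shift mm [ 6.4 -0.6 -1.2]  (shift before turn [ 6.4 -0.6 -1.2] )
318 [0.56  0.104 0.112] [0.555 0.102 0.11 ]
319 [0.56  0.104 0.109] [0.554 0.104 0.111]
320 [0.56  0.106 0.109] [0.554 0.105 0.109]
321 [0.559 0.108 0.11 ] [0.554 0.106 0.106]
322 [0.559 0.108 0.106] [0.554 0.108 0.106]
323 [0.559 0.11  0.106] [0.553 0.111 0.108]
324 [0.558 0.113 0.106] [0.553 0.111 0.106]
325 [0.558 0.114 0.105] [0.552 0.114 0.106]
326 [0.558 0.115 0.103] [0.553 0.114 0.103]
327 [0.557 0.117 0.104] [0.552 0.118 0.106]
328 [0.557 0.12  0.104] [0.552 0.117 0.101]
329 [0.559 0.114 0.092] [0.554 0.113 0.09 ]
330 [0.561 0.109 0.079] [0.556 0.107 0.077]
331 [0.565 0.098 0.057] [0.559 0.098 0.058]
332 [0.573 0.075 0.013] [0.565 0.08  0.024]
333 [0.573 0.076 0.011] [0.565 0.081 0.021]
334 [ 0.575  0.071 -0.001] [0.565 0.082 0.019]
335 [0.574 0.074 0.   ] [ 0.568  0.072 -0.001]
336 [0.573 0.077 0.002] [0.568 0.075 0.   ]
337 [ 0.574  0.076 -0.004] [0.567 0.079 0.002]
338 [0.573 0.081 0.   ] [0.567 0.081 0.001]
339 [ 0.573  0.082 -0.002] [ 0.567  0.081 -0.001]
340 [0.572 0.086 0.001] [0.566 0.085 0.001]
341 [ 0.572  0.086 -0.002] [0.565 0.087 0.   ]
```

View pics/crop11.png

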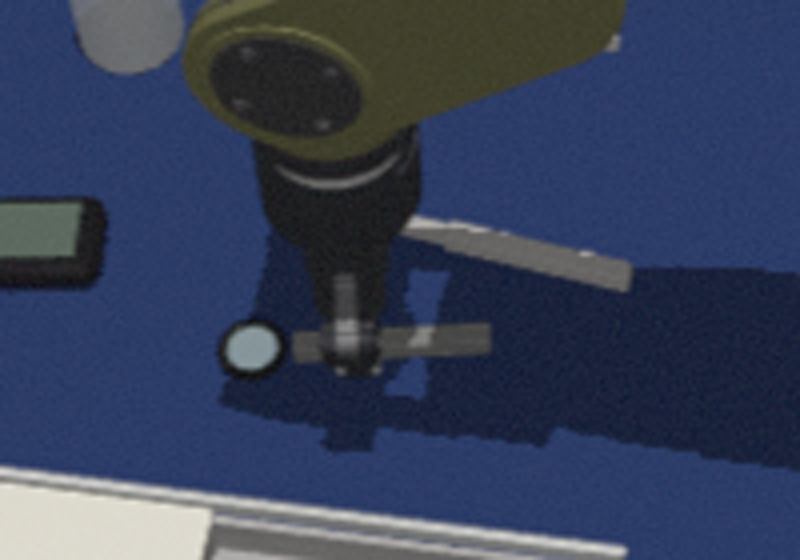

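>>> apply_moves --angular '[[0,0,0],[0,0,0],[0,0,0],[0,0,0],[0,0,0],[0,0,0]]' --translation '[[7,0,0],[0,0,0],[0,0,0],[0,0,0],[0,0,0],[0,0,0]]' --jaw '[0.35,0.35,1,1,1,1]' --squeeze 60

```text
time: 16.75
position: [0.5679, 0.0523, -0.0218]
tool_rot: [0.074, 0.705, 0.073, -0.702]
wrist_force: [0.4, 0.4, 2.0]
finger_gap: 0.0102
```

>>> apply_moves --angular '[[0,0,0],[0,0,0],[0,0,0]]' --translation '[[-20,0,0],[-30,0,0],[0,0,0]]' --jaw '[1,1,1]'

```text
time: 17.12
position: [0.5671, 0.0521, 0.0302]
tool_rot: [0.075, 0.704, 0.073, -0.702]
wrist_force: [0.2, -0.0, -0.9]
finger_gap: 0.01
```

```bash
python3 - <<'E'
from h import *
p,d=shot('side','k'); 
b2=cv2.resize(p[220:380,180:400],None,fx=3.6,fy=3.6,interpolation=cv2.INTER_CUBIC); 
cv2.imwrite('pics/crop12.png',b2[:,:,::-1])
E=np.array([.99992,.0128]);N=np.array([-.0128,.99992]);C=np.array([.5161,.2781])
print([C+E*-.004+N*y for y in(-.052,0,.052)])
plan([*(C+E*-.004+N*.052),.08],90.7)
E
```

```text
[array([0.51276592, 0.22605296]), array([0.51210032, 0.2780488 ]), array([0.51143472, 0.33004464])]
t 17.18 pos [0.5656 0.0521 0.0284] toolydeg -78.0 q [-0.    0.13  1.97 -0.    1.04  1.36] F [-0.7  0.8 -1.1] gap 0.0102
 turn [ 0.197  0.    -0.002] rows>= 2  then shift mm [ -51.6 -278.6   50.8]  (shift before turn [ -52.1 -283.1   -4.7] )
```

View pics/crop12.png

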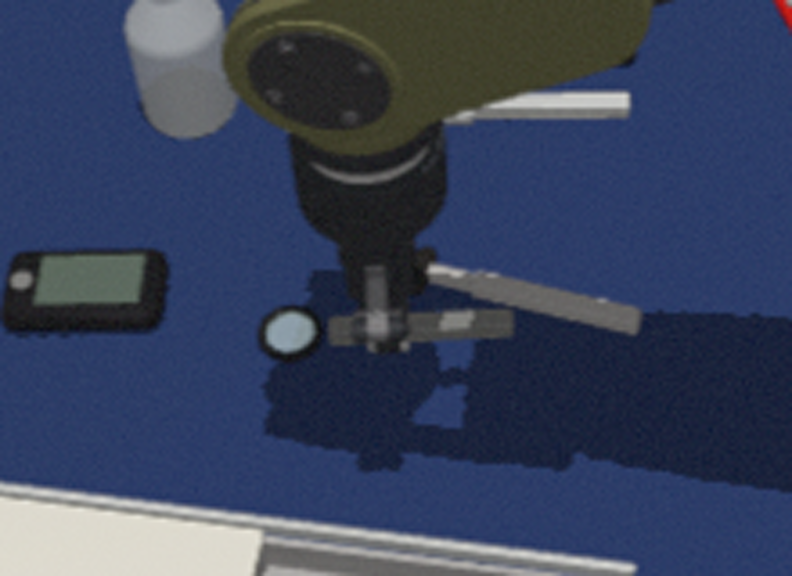

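>>> apply_moves --angular '[[0,0,0],[0.1,0,0],[0.097,0,0],[0,0,0],[0,0,0],[0,0,0],[0,0,0],[0,0,0],[0,0,0],[0,0,0],[0,0,0]]' --translation '[[-30,0,0],[-22,0,0],[0,0,0],[0,-40,8],[0,-40,8],[0,-40,8],[0,-40,8],[0,-40,8],[0,-40,8],[0,-30,0],[0,0,0]]' --jaw '[1,1,1,1,1,1,1,1,1,1,1]'

```text
time: 18.55
position: [0.5051, 0.3266, 0.0659]
tool_rot: [-0.004, -0.699, 0.002, 0.715]
wrist_force: [-0.2, 0.8, -0.5]
finger_gap: 0.0097
```

```bash
python3 - <<'E'
from h import *
plan([.5114,.3300,.02],90.7)
E
```

```text
t 18.55 pos [0.5051 0.3266 0.0659] toolydeg -89.8 q [0.48 0.16 1.86 0.   1.14 2.05] F [-0.2  0.8 -0.5] gap 0.0097
 turn [-0.009  0.023 -0.008] rows>= 1  then shift mm [45.9 -3.3 -6.4]  (shift before turn [45.8 -3.7 -7.4] )
```

>>> apply_moves --angular '[[-0.009,0.023,-0.008],[0,0,0],[0,0,0],[0,0,0]]' --translation '[[0,-3,-7],[0,0,0],[30,0,0],[0,0,0]]' --jaw '[1,1,1,1]'

```text
time: 19.05
position: [0.5121, 0.326, 0.0335]
tool_rot: [-0.004, -0.707, -0.003, 0.707]
wrist_force: [-0.4, -0.5, -0.1]
finger_gap: 0.0098
```

```bash
python3 - <<'E'
from h import *
plan([.5114,.3300,-.0165],90.7)
p,d=shot('side','l'); 
b2=cv2.resize(p[320:480,90:370],None,fx=2.8,fy=2.8,interpolation=cv2.INTER_CUBIC); 
cv2.imwrite('pics/crop13.png',b2[:,:,::-1])
E
```

```text
t 19.05 pos [0.5121 0.326  0.0335] toolydeg -89.5 q [ 0.48  0.2   1.88 -0.    1.06  2.04] F [-0.4 -0.5 -0.1] gap 0.0098
 turn [-0.003  0.001 -0.002] rows>= 1  then shift mm [50.  -4.   0.6]  (shift before turn [50.  -4.1  0.6] )
```

View pics/crop13.png

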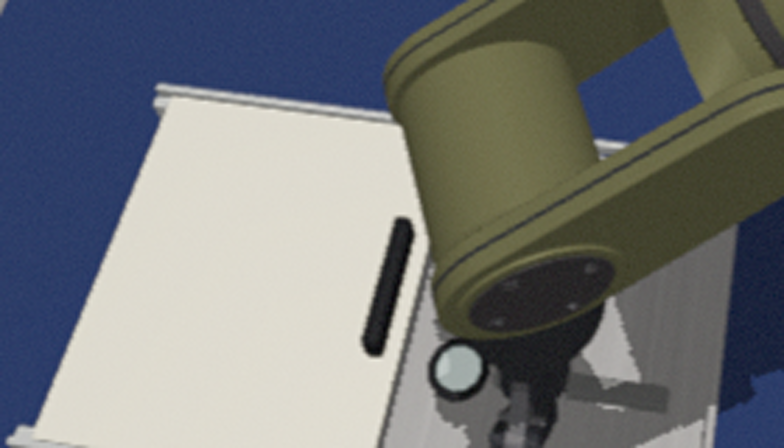

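>>> apply_moves --angular '[[0,0,0],[0,0,0],[0,0,0],[0,0,0]]' --translation '[[18,-4,0],[18,0,0],[0,0,0],[0,0,0]]' --jaw '[1,1,1,1]'

```text
time: 19.6
position: [0.5158, 0.3315, -0.0002]
tool_rot: [0.002, 0.709, 0.004, -0.705]
wrist_force: [0.7, 0.3, 0.3]
finger_gap: 0.0102
```

```bash
python3 - <<'E'
from h import *
plan([.5114,.3300,-.0165],90.7)
E
```

```text
t 19.60 pos [ 5.158e-01  3.315e-01 -2.000e-04] toolydeg -89.5 q [ 0.48  0.25  1.88 -0.    1.    2.05] F [0.7 0.3 0.3] gap 0.0102
 turn [-0.004 -0.006  0.002] rows>= 1  then shift mm [16.3  1.4  4.4]  (shift before turn [16.2  1.5  4.5] )
```

>>> apply_moves --angular '[[-0.004,-0.006,0.002],[0,0,0],[0,0,0],[0,0,0],[0,0,0],[0,0,0],[0,0,0]]' --translation '[[10,1.5,4],[5,0,0],[0,0,0],[0,0,0],[0,0,0],[0,0,0],[0,0,0]]' --jaw '[1,1,1,1,0.3,0.3,0.3]'

```text
time: 20.48
position: [0.5127, 0.3305, -0.0146]
tool_rot: [0.004, 0.708, 0.005, -0.706]
wrist_force: [0.2, 0.1, 0.3]
finger_gap: 0.0299
```

```bash
python3 - <<'E'
from h import *
plan([.5114,.3300,.12],90.7)
E
```

```text
t 20.48 pos [ 0.5127  0.3305 -0.0146] toolydeg -89.3 q [ 0.48  0.27  1.89 -0.    0.98  2.04] F [0.2 0.1 0.3] gap 0.0299
 turn [ 0.001 -0.003  0.001] rows>= 1  then shift mm [-134.6    0.5    1.3]  (shift before turn [-134.6    0.4    0.9] )
```

Lift and move away; then look at the scene.

>>> apply_moves --angular '[[0,0,0],[0,0,0],[0,0,0],[0,0,0],[0,0,0],[0,0,0],[0,0,0],[0,0,0],[0,0,0],[0,0,0],[0,0,0],[0,0,0]]' --translation '[[-20,0,0],[-40,0,0],[-40,0,0],[-30,0,0],[0,45,0],[0,45,0],[0,45,0],[0,45,0],[0,45,0],[0,45,0],[0,45,0],[0,0,0]]' --jaw '[0.3,0.3,0.3,-0.3,-0.3,-0.3,-0.3,-0.3,-0.3,-0.3,-0.3,-0.3]'

```text
time: 21.98
position: [0.5228, 0.0082, 0.1403]
tool_rot: [0.004, 0.717, 0.007, -0.697]
wrist_force: [-0.4, 0.8, 0.9]
finger_gap: 0.0557
```

```bash
python3 - <<'E'
from h import *
p,d=shot('top','m'); shot('side','m')
plan([.5024,-.0171,.06],82.9)
for nm,w in (('hammer',(258,218,290,295)),('fork',(322,205,354,282))):
    try: print(nm,meas('top',p,w))
    except Exception as ex: print(ex)
E
```

```text
t 22.07 pos [0.5228 0.0104 0.1399] toolydeg -88.9 q [-0.09 -0.13  2.02  0.01  1.22  1.46] F [-0.3 -0.8 -0.5] gap 0.0557
 turn [ 0.143 -0.028  0.007] rows>= 1  then shift mm [79.9 29.8 16.9]  (shift before turn [79.2 27.5 23.2] )
hammer {'c': array([ 0.5032, -0.0086]), 'deg': -7.3, 'L': np.float64(0.1616), 'prof': [20, 28, 31, 32, 33, 35, 35, 37, 38, 40, 56, 63, 64, 64, 62, 53, 30]}
fork {'c': array([ 0.5293, -0.1613]), 'deg': 9.1, 'L': np.float64(0.1424), 'prof': [16, 16, 16, 16, 17, 16, 16, 16, 16, 18, 27, 27, 25, 27, 24]}
```

View pics/m_top.png

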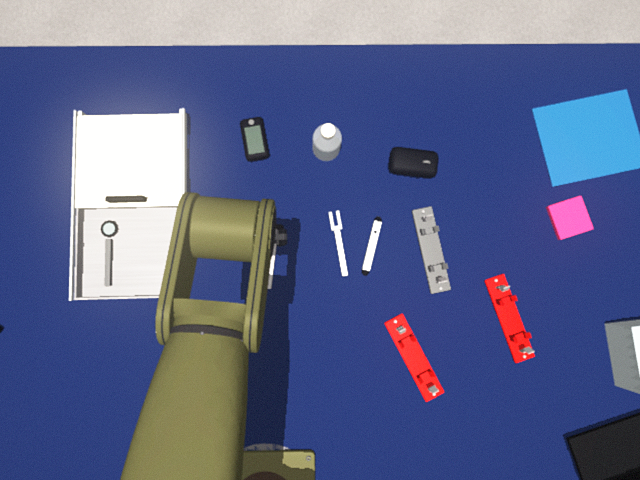

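View pics/m_side.png

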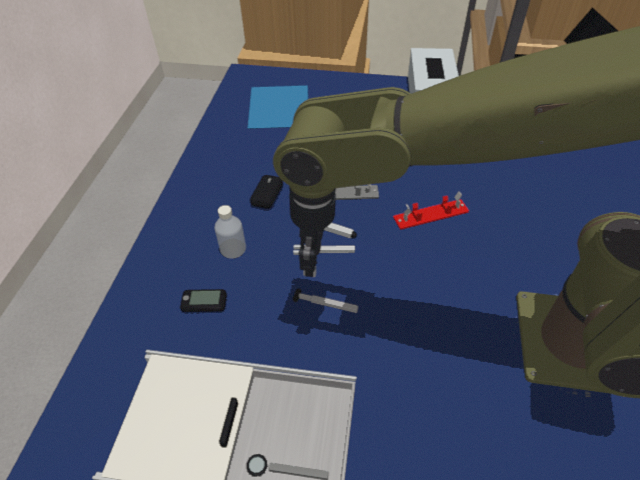

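>>> apply_moves --angular '[[0.143,-0.028,0.007],[0,0,0],[0,0,0],[0,0,0],[0,0,0]]' --translation '[[0,0,0],[20,30,17],[25,0,0],[25,0,0],[0,0,0]]' --jaw '[-0.3,-0.3,-0.1,-0.1,-0.1]'

```text
time: 22.7
position: [0.5033, -0.0111, 0.0719]
tool_rot: [-0.043, 0.707, -0.042, -0.704]
wrist_force: [-0.1, -0.5, -0.4]
finger_gap: 0.047
```

```bash
python3 - <<'E'
from h import *
plan([.5024,-.0171,-.010],82.9)
E
```

```text
t 22.70 pos [ 0.5033 -0.0111  0.0719] toolydeg -96.9 q [-0.13 -0.08  2.1   0.    1.12  1.56] F [-0.1 -0.5 -0.4] gap 0.0470
 turn [ 0.004 -0.004  0.002] rows>= 1  then shift mm [81.9  6.   0.2]  (shift before turn [81.9  6.2  0.5] )
```

>>> apply_moves --angular '[[0.004,-0.004,0.002],[0,0,0],[0,0,0],[0,0,0],[0,0,0]]' --translation '[[15,6,0],[25,0,0],[25,0,0],[0,0,0],[0,0,0]]' --jaw '[-0.1,-0.1,0.25,0.25,0.25]'

```text
time: 23.32
position: [0.5072, -0.0162, 0.0095]
tool_rot: [-0.042, 0.709, -0.043, -0.703]
wrist_force: [0.6, -0.7, 0.4]
finger_gap: 0.0322
```

```bash
python3 - <<'E'
from h import *
plan([.5024,-.0171,-.021],82.9)
p,d=shot('side','n'); 
b2=cv2.resize(p[220:380,180:400],None,fx=3.6,fy=3.6,interpolation=cv2.INTER_CUBIC); 
cv2.imwrite('pics/crop14.png',b2[:,:,::-1])
E
```

```text
t 23.32 pos [ 0.5072 -0.0162  0.0095] toolydeg -96.9 q [-0.14  0.02  2.12 -0.    0.99  1.55] F [ 0.6 -0.7  0.4] gap 0.0322
 turn [ 0.004 -0.008 -0.   ] rows>= 1  then shift mm [30.5  1.5  4.6]  (shift before turn [30.4  1.4  4.9] )
```

View pics/crop14.png

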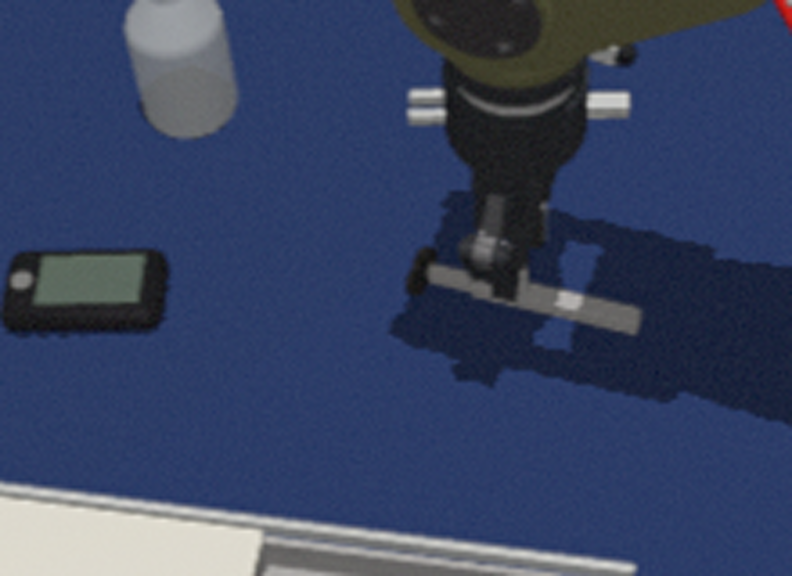

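>>> apply_moves --angular '[[0.004,-0.008,0],[0,0,0],[0,0,0]]' --translation '[[15,1.5,4],[8,0,0],[0,0,0]]' --jaw '[0.3,0.35,0.35]'

```text
time: 23.75
position: [0.504, -0.0175, -0.0134]
tool_rot: [-0.044, 0.707, -0.044, -0.705]
wrist_force: [0.5, 0.2, -0.5]
finger_gap: 0.0277
```

```bash
python3 - <<'E'
from h import *
plan([.5024,-.0171,-.022],82.9)
E
```

```text
t 23.75 pos [ 0.504  -0.0175 -0.0134] toolydeg -97.1 q [-0.14  0.06  2.13 -0.    0.95  1.55] F [ 0.5  0.2 -0.5] gap 0.0277
 turn [-0.001 -0.002 -0.   ] rows>= 1  then shift mm [ 8.6 -0.2  1.6]  (shift before turn [ 8.6 -0.2  1.6] )
```

>>> apply_moves --angular '[[0,0,0],[0,0,0],[0,0,0],[0,0,0],[0,0,0],[0,0,0]]' --translation '[[8.5,0,1.5],[0,0,0],[0,0,0],[0,0,0],[0,0,0],[0,0,0]]' --jaw '[0.35,0.35,1,1,1,1]'

```text
time: 24.5
position: [0.5032, -0.0174, -0.0217]
tool_rot: [-0.044, 0.707, -0.044, -0.704]
wrist_force: [-0.0, -0.3, 0.4]
finger_gap: 0.01
```

>>> apply_moves --angular '[[0,0,0],[0,0,0],[0,0,0]]' --translation '[[-20,0,0],[-30,0,0],[0,0,0]]' --jaw '[1,1,1]'

```text
time: 24.88
position: [0.5014, -0.0172, 0.0277]
tool_rot: [-0.044, 0.706, -0.044, -0.706]
wrist_force: [1.0, 0.9, -0.1]
finger_gap: 0.01
```

```bash
python3 - <<'E'
from h import *
plan([.5121,.2780,.06],90.7)
p,d=shot('side','o'); 
b2=cv2.resize(p[220:380,180:400],None,fx=3.6,fy=3.6,interpolation=cv2.INTER_CUBIC); 
cv2.imwrite('pics/crop15.png',b2[:,:,::-1])
E
```

```text
t 24.88 pos [ 0.5014 -0.0172  0.0277] toolydeg -97.1 q [-0.14 -0.01  2.12 -0.    1.03  1.55] F [ 1.   0.9 -0.1] gap 0.0100
 turn [-0.137 -0.    -0.   ] rows>= 1  then shift mm [ -32.3 -295.   -14.3]  (shift before turn [ -32.4 -294.2   26.1] )
```

View pics/crop15.png

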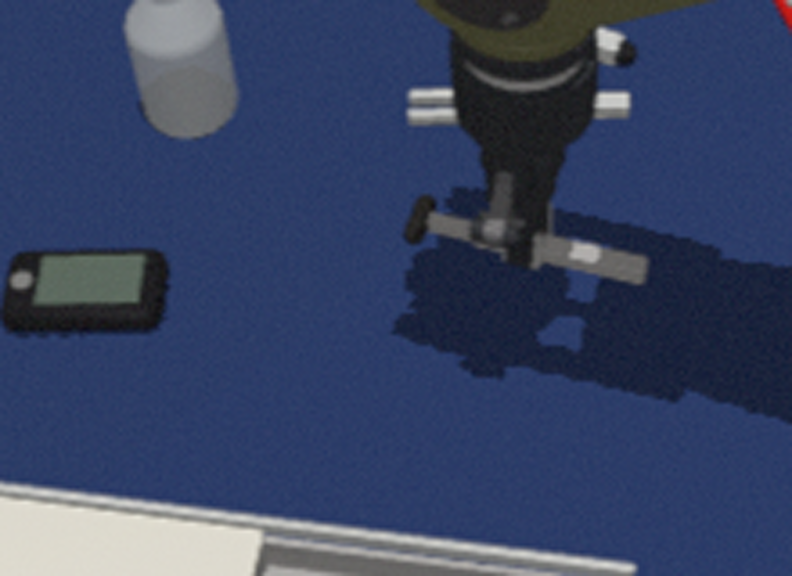

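>>> apply_moves --angular '[[0,0,0],[-0.137,0,0],[0,0,0],[0,0,0],[0,0,0],[0,0,0],[0,0,0],[0,0,0],[0,0,0],[0,0,0]]' --translation '[[-30,0,0],[-15,0,0],[0,-40,0],[0,-40,0],[0,-40,0],[0,-40,0],[0,-40,0],[0,-40,0],[0,-40,0],[0,0,0]]' --jaw '[1,1,1,1,1,1,1,1,1,1]'

```text
time: 26.18
position: [0.4835, 0.2692, 0.0519]
tool_rot: [-0.006, -0.696, -0.004, 0.718]
wrist_force: [-0.2, 0.1, -0.4]
finger_gap: 0.01
```

```bash
python3 - <<'E'
from h import *
plan([.5121,.2780,.02],90.7)
E
```

```text
t 26.18 pos [0.4835 0.2692 0.0519] toolydeg -89.2 q [0.41 0.08 1.97 0.01 1.11 1.96] F [-0.2  0.1 -0.4] gap 0.0100
 turn [ 0.002  0.032 -0.004] rows>= 1  then shift mm [ 31.9  -8.5 -28.7]  (shift before turn [ 30.9  -8.5 -29.7] )
```

>>> apply_moves --angular '[[0,0.032,-0.004],[0,0,0],[0,0,0],[0,0,0]]' --translation '[[0,-8.5,-29],[0,0,0],[20,0,0],[0,0,0]]' --jaw '[1,1,1,1]'

```text
time: 26.68
position: [0.5078, 0.2741, 0.0233]
tool_rot: [-0.007, -0.704, -0.003, 0.711]
wrist_force: [-1.0, 0.6, -1.1]
finger_gap: 0.0103
```

```bash
python3 - <<'E'
from h import *
plan([.5121,.2780,-.0165],90.7)
E
```

```text
t 26.68 pos [0.5078 0.2741 0.0233] toolydeg -89.2 q [ 0.4   0.16  1.95 -0.    1.05  1.96] F [-1.   0.6 -1.1] gap 0.0103
 turn [ 0.001  0.01  -0.005] rows>= 1  then shift mm [39.8 -3.9 -4.4]  (shift before turn [39.7 -4.1 -4.8] )
```

>>> apply_moves --angular '[[0,0.01,-0.005],[0,0,0],[0,0,0],[0,0,0]]' --translation '[[10,-4,-4.5],[16,0,0],[0,0,0],[0,0,0]]' --jaw '[1,1,1,1]'

```text
time: 27.18
position: [0.5115, 0.2775, -0.0054]
tool_rot: [-0.005, -0.707, -0.004, 0.707]
wrist_force: [0.9, 1.7, -0.5]
finger_gap: 0.0099
```

```bash
python3 - <<'E'
from h import *
plan([.5121,.2780,-.0165],90.7)
E
```

```text
t 27.18 pos [ 0.5115  0.2775 -0.0054] toolydeg -89.3 q [ 0.41  0.2   1.95 -0.    0.99  1.96] F [ 0.9  1.7 -0.5] gap 0.0099
 turn [ 0.001  0.001 -0.001] rows>= 1  then shift mm [11.1 -0.5 -0.6]  (shift before turn [11.1 -0.5 -0.7] )
```

>>> apply_moves --angular '[[0,0,0],[0,0,0],[0,0,0],[0,0,0],[0,0,0],[0,0,0]]' --translation '[[11,0,0],[0,0,0],[0,0,0],[0,0,0],[0,0,0],[0,0,0]]' --jaw '[1,1,1,0.3,0.3,0.3]'

```text
time: 27.92
position: [0.513, 0.2782, -0.0152]
tool_rot: [0.004, 0.708, 0.005, -0.706]
wrist_force: [0.5, -0.2, 0.3]
finger_gap: 0.0297
```

>>> apply_moves --angular '[[0,0,0],[0,0,0],[0,0,0],[0,0,0],[0,0,0],[0,0,0],[0,0,0],[0,0,0],[0,0,0],[0,0,0],[0,0,0],[0,0,0],[0,0,0],[0,0,0]]' --translation '[[-20,0,0],[-40,0,0],[-40,0,0],[-30,0,0],[0,45,0],[0,45,0],[0,45,0],[0,45,0],[0,45,0],[0,45,0],[0,45,0],[0,45,0],[0,20,0],[0,0,0]]' --jaw '[0.3,0.3,0.3,-0.1,-0.1,-0.1,-0.1,-0.1,-0.1,-0.1,-0.1,-0.1,-0.1,-0.1]'

```text
time: 29.68
position: [0.525, -0.1126, 0.1437]
tool_rot: [0.005, 0.719, 0.006, -0.695]
wrist_force: [0.6, 0.2, 0.4]
finger_gap: 0.0472
```

```bash
python3 - <<'E'
from h import *
p,d=shot('top','q'); shot('side','q')
plan([.5293,-.1613,.06],99.1)
E
```

```text
t 29.77 pos [ 0.525  -0.1111  0.1433] toolydeg -89.0 q [-0.32 -0.1   1.99  0.01  1.22  1.23] F [-0.4  0.7 -0. ] gap 0.0470
 turn [-0.141 -0.033 -0.001] rows>= 1  then shift mm [83.3 50.2  3.7]  (shift before turn [83.3 50.4 -0.6] )
```

View pics/q_top.png

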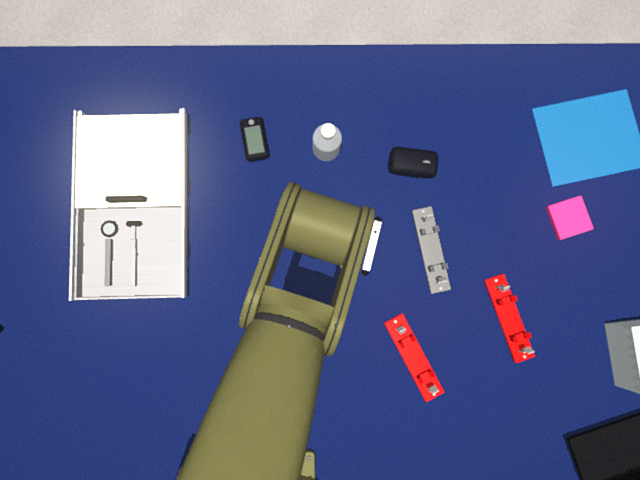

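View pics/q_side.png

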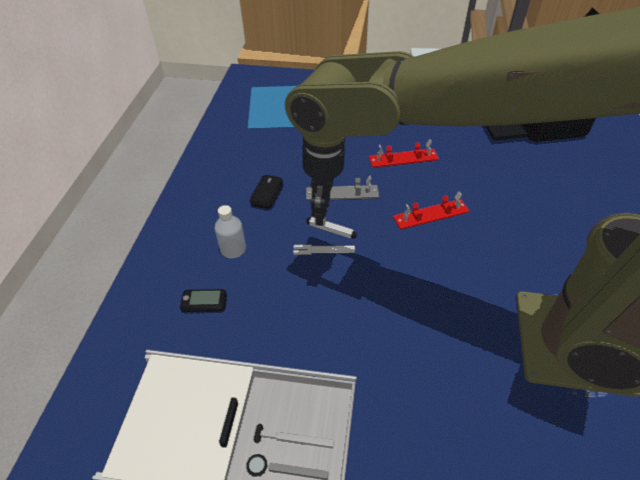

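>>> apply_moves --angular '[[-0.141,-0.033,0],[0,0,0],[0,0,0],[0,0,0],[0,0,0]]' --translation '[[0,0,0],[20,49,3],[25,0,0],[25,0,0],[0,0,0]]' --jaw '[-0.1,-0.1,-0.1,0.1,0.1]'

```text
time: 30.4
position: [0.5321, -0.1549, 0.0746]
tool_rot: [0.061, 0.706, 0.06, -0.703]
wrist_force: [-0.8, 0.0, -0.0]
finger_gap: 0.0384
```

```bash
python3 - <<'E'
from h import *
plan([.5293,-.1613,-.010],99.1)
E
```

```text
t 30.40 pos [ 0.5321 -0.1549  0.0746] toolydeg -80.1 q [-0.38  0.04  1.98  0.    1.12  1.02] F [-0.8  0.  -0. ] gap 0.0384
 turn [ 0.013 -0.003 -0.001] rows>= 1  then shift mm [84.6  5.9  3.8]  (shift before turn [84.6  5.7  4.1] )
```

>>> apply_moves --angular '[[0.013,-0.003,0],[0,0,0],[0,0,0],[0,0,0],[0,0,0]]' --translation '[[15,6,4],[25,0,0],[25,0,0],[0,0,0],[0,0,0]]' --jaw '[0.1,0.1,0.1,0.1,0.1]'

```text
time: 31.02
position: [0.5327, -0.1617, 0.0123]
tool_rot: [0.059, 0.707, 0.055, -0.702]
wrist_force: [-0.8, 0.3, -0.1]
finger_gap: 0.0386
```

```bash
python3 - <<'E'
from h import *
plan([.5293,-.1613,-.013],99.1)
p,d=shot('side','r'); 
b2=cv2.resize(p[160:320,200:420],None,fx=3.6,fy=3.6,interpolation=cv2.INTER_CUBIC); 
cv2.imwrite('pics/crop16.png',b2[:,:,::-1])
E
```

```text
t 31.02 pos [ 0.5327 -0.1617  0.0123] toolydeg -80.8 q [-0.39  0.12  2.01 -0.    1.    1.02] F [-0.8  0.3 -0.1] gap 0.0386
 turn [ 0.002 -0.006 -0.006] rows>= 1  then shift mm [25.3 -0.9  3.3]  (shift before turn [25.3 -1.   3.5] )
```

View pics/crop16.png

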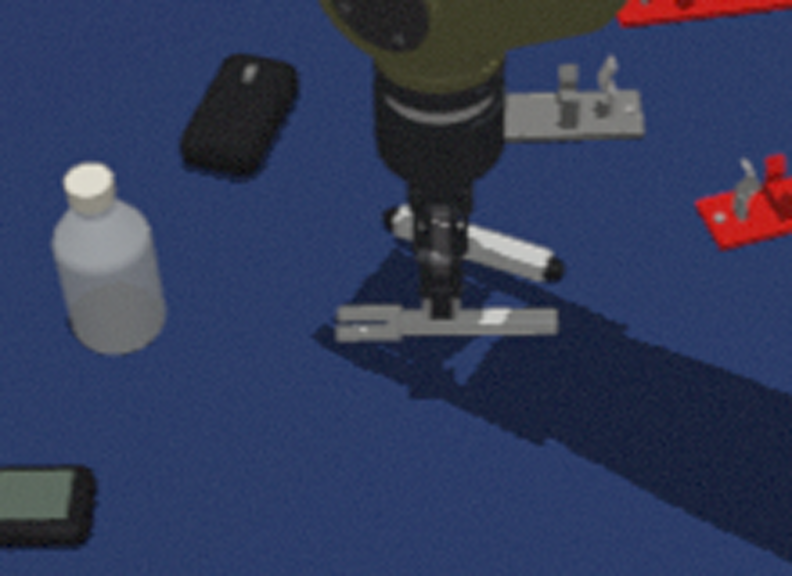

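>>> apply_moves --angular '[[0.002,-0.006,-0.006],[0,0,0],[0,0,0]]' --translation '[[15,-1,3.5],[10,0,0],[0,0,0]]' --jaw '[0.3,0.35,0.35]'

```text
time: 31.45
position: [0.53, -0.1617, -0.0127]
tool_rot: [0.056, 0.706, 0.056, -0.704]
wrist_force: [0.3, -1.2, -0.5]
finger_gap: 0.0278
```

```bash
python3 - <<'E'
from h import *
plan([.5293,-.1613,-.022],99.1)
E
```

```text
t 31.45 pos [ 0.53   -0.1617 -0.0127] toolydeg -80.9 q [-0.39  0.16  2.02  0.    0.96  1.02] F [ 0.3 -1.2 -0.5] gap 0.0278
 turn [-0.    -0.002 -0.001] rows>= 1  then shift mm [ 9.3 -0.5  0.6]  (shift before turn [ 9.3 -0.5  0.6] )
```

>>> apply_moves --angular '[[0,0,0],[0,0,0],[0,0,0],[0,0,0],[0,0,0],[0,0,0]]' --translation '[[9,0,0],[0,0,0],[0,0,0],[0,0,0],[0,0,0],[0,0,0]]' --jaw '[0.35,0.35,1,1,1,1]'

```text
time: 32.2
position: [0.5307, -0.162, -0.0216]
tool_rot: [0.056, 0.706, 0.056, -0.704]
wrist_force: [0.5, 0.6, 0.3]
finger_gap: 0.0101
```

>>> apply_moves --angular '[[0,0,0],[0,0,0],[0,0,0],[0,0,0]]' --translation '[[-20,0,0],[-35,0,0],[-35,0,0],[0,0,0]]' --jaw '[1,1,1,1]'

```text
time: 32.7
position: [0.5303, -0.1618, 0.0741]
tool_rot: [0.057, 0.706, 0.056, -0.703]
wrist_force: [0.2, 1.0, -0.7]
finger_gap: 0.0103
```

```bash
python3 - <<'E'
from h import *
plan([.5128,.2261,.06],90.7)
p,d=shot('side','s'); 
b2=cv2.resize(p[160:320,200:420],None,fx=3.6,fy=3.6,interpolation=cv2.INTER_CUBIC); 
cv2.imwrite('pics/crop17.png',b2[:,:,::-1])
E
```

```text
t 32.70 pos [ 0.5303 -0.1618  0.0741] toolydeg -80.9 q [-0.39  0.04  1.98  0.    1.12  1.02] F [ 0.2  1.  -0.7] gap 0.0103
 turn [ 0.146 -0.004 -0.002] rows>= 1  then shift mm [  14.1 -388.1   12.8]  (shift before turn [  13.6 -385.9  -43.9] )
```

View pics/crop17.png

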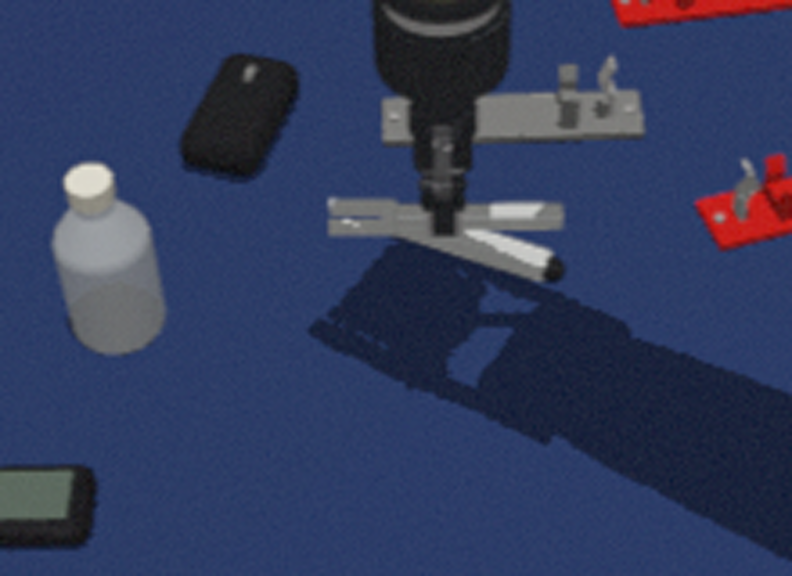

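>>> apply_moves --angular '[[0.146,0,0],[0,0,0],[0,0,0],[0,0,0],[0,0,0],[0,0,0],[0,0,0],[0,0,0],[0,0,0],[0,0,0],[0,0,0]]' --translation '[[-5,0,0],[0,-41,-1.5],[0,-41,-1.5],[0,-41,-1.5],[0,-41,-1.5],[0,-41,-1.5],[0,-41,-1.5],[0,-41,-1.5],[0,-41,-1.5],[0,-40,-1.5],[0,0,0]]' --jaw '[1,1,1,1,1,1,1,1,1,1,1]'

```text
time: 34.12
position: [0.5282, 0.2175, 0.0624]
tool_rot: [-0.002, -0.698, -0.002, 0.716]
wrist_force: [-0.5, -0.3, -0.8]
finger_gap: 0.01
```

```bash
python3 - <<'E'
from h import *
plan([.5128,.2261,.02],90.7)
E
```

```text
t 34.12 pos [0.5282 0.2175 0.0624] toolydeg -89.7 q [0.29 0.1  1.93 0.01 1.13 1.86] F [-0.5 -0.3 -0.8] gap 0.0100
 turn [-0.007  0.025 -0.   ] rows>= 1  then shift mm [42.4 -8.8 15.3]  (shift before turn [42.8 -8.7 14.3] )
```

>>> apply_moves --angular '[[-0.007,0.025,0],[0,0,0],[0,0,0],[0,0,0]]' --translation '[[0,-8.5,15],[0,0,0],[30,0,0],[0,0,0]]' --jaw '[1,1,1,1]'

```text
time: 34.62
position: [0.511, 0.2224, 0.0288]
tool_rot: [-0.005, -0.705, -0.003, 0.709]
wrist_force: [-0.3, -0.6, -0.8]
finger_gap: 0.01
```

```bash
python3 - <<'E'
from h import *
plan([.5128,.2261,-.0165],90.7)
E
```

```text
t 34.62 pos [0.511  0.2224 0.0288] toolydeg -89.4 q [ 0.32  0.11  1.99 -0.    1.05  1.88] F [-0.3 -0.6 -0.8] gap 0.0100
 turn [-0.001  0.006 -0.004] rows>= 1  then shift mm [45.3 -3.7 -1.9]  (shift before turn [45.3 -3.8 -2.1] )
```

>>> apply_moves --angular '[[0,0.006,-0.004],[0,0,0],[0,0,0],[0,0,0]]' --translation '[[15,-4,-2],[17,0,0],[0,0,0],[0,0,0]]' --jaw '[1,1,1,1]'

```text
time: 35.12
position: [0.5153, 0.2259, -0.0035]
tool_rot: [0.003, 0.708, 0.004, -0.706]
wrist_force: [-0.2, 0.3, -1.0]
finger_gap: 0.0102
```

```bash
python3 - <<'E'
from h import *
plan([.5128,.2261,-.0165],90.7)
E
```

```text
t 35.12 pos [ 0.5153  0.2259 -0.0035] toolydeg -89.5 q [ 0.32  0.16  2.   -0.    0.98  1.88] F [-0.2  0.3 -1. ] gap 0.0102
 turn [-0.003 -0.003  0.001] rows>= 1  then shift mm [13.  -0.2  2.5]  (shift before turn [13.  -0.2  2.5] )
```

Place, release, and lift clear; then check tray and prepare for the cover.

>>> apply_moves --angular '[[0,0,0],[0,0,0],[0,0,0],[0,0,0],[0,0,0],[0,0,0]]' --translation '[[13,0,2],[0,0,0],[0,0,0],[0,0,0],[0,0,0],[0,0,0]]' --jaw '[1,1,1,0.3,0.3,0.3]'

```text
time: 35.88
position: [0.5145, 0.2265, -0.0156]
tool_rot: [0.003, 0.709, 0.004, -0.705]
wrist_force: [0.3, -0.1, -0.1]
finger_gap: 0.03
```

>>> apply_moves --angular '[[0,0,0],[0,0,0],[0,0,0],[0,0,0],[0,0,0],[0,0,0],[0,0,0],[0,0,0],[0,0,0],[0,0,0],[0,0,0],[0,0,0]]' --translation '[[-20,0,0],[-40,0,0],[-40,0,0],[-30,0,0],[0,45,0],[0,45,0],[0,45,0],[0,45,0],[0,45,0],[0,20,0],[0,0,0],[0,0,0]]' --jaw '[0.3,0.3,0.3,-0.1,-0.1,-0.1,-0.1,-0.1,-0.1,-0.1,-0.1,-0.1]'

```text
time: 37.38
position: [0.5217, -0.0247, 0.1383]
tool_rot: [0.003, 0.718, 0.005, -0.696]
wrist_force: [-0.3, 0.2, 0.8]
finger_gap: 0.0471
```

```bash
python3 - <<'E'
from h import *
p,d=shot('top','t'); shot('side','t')
plan([.5293,-.1613,.06],99.1)
b2=cv2.resize(p[90:310,55:215],None,fx=2.7,fy=2.7,interpolation=cv2.INTER_CUBIC); 
cv2.imwrite('pics/crop18.png',b2[:,:,::-1])
E
```

```text
t 37.48 pos [ 0.5217 -0.0244  0.138 ] toolydeg -89.3 q [-0.15 -0.13  2.02  0.01  1.22  1.4 ] F [-1.3 -0.3  0.1] gap 0.0474
 turn [-0.146 -0.03   0.001] rows>= 1  then shift mm [ 78.  136.4  14.1]  (shift before turn [ 77.8 137.2  -3.5] )
```

View pics/crop18.png

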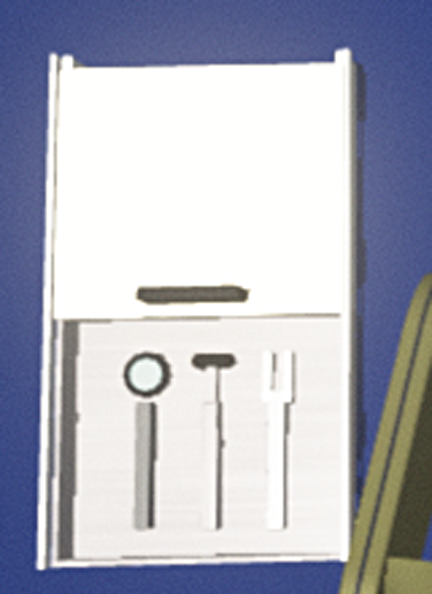

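View pics/t_side.png

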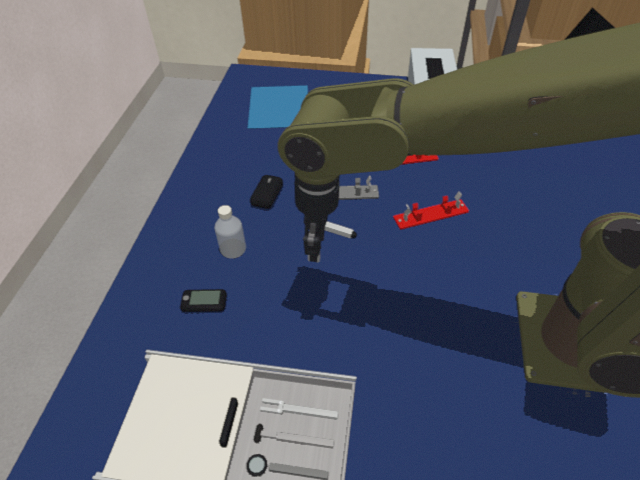

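```bash
python3 - <<'E'
from h import *
plan([.6205,.2793,.12],0.7)
E
```

```text
t 37.48 pos [ 0.5217 -0.0244  0.138 ] toolydeg -89.3 q [-0.15 -0.13  2.02  0.01  1.22  1.4 ] F [-1.3 -0.3  0.1] gap 0.0474
 turn [-1.57  -0.026 -0.022] rows>= 9  then shift mm [  18.   102.5 -302.4]  (shift before turn [  21.9 -302.3 -102.1] )
```

>>> apply_moves --angular '[[-0.157,0,0],[-0.157,0,0],[-0.157,0,0],[-0.157,0,0],[-0.157,0,0],[-0.157,0,0],[-0.157,0,0],[-0.157,0,0],[-0.157,0,0],[-0.157,0,0],[0,0,0],[0,0,0],[0,0,0],[0,0,0],[0,0,0],[0,0,0],[0,0,0],[0,0,0]]' --translation '[[0,0,0],[0,0,0],[0,0,0],[0,0,0],[0,0,0],[0,0,0],[0,0,0],[0,0,0],[0,0,0],[0,0,0],[0,15,-42],[0,15,-42],[0,15,-42],[0,15,-42],[0,15,-42],[0,15,-42],[0,12,-42],[0,0,0]]' --jaw '[-0.3,-0.3,-0.3,-0.3,-0.3,-0.3,-0.3,-0.3,-0.3,-0.3,-0.3,-0.3,-0.3,-0.3,-0.3,-0.3,-0.3,-0.3]'

```text
time: 39.72
position: [0.5964, 0.3062, 0.141]
tool_rot: [0.528, 0.484, 0.517, -0.469]
wrist_force: [-0.8, 0.6, 0.2]
finger_gap: 0.0555
```

```bash
python3 - <<'E'
from h import *
plan([.6205,.2793,.065],0.7)
E
```

```text
t 39.73 pos [0.5964 0.3062 0.141 ] toolydeg 5.3 q [ 0.4   0.2   1.68 -0.    1.23  0.31] F [-0.8  0.6  0.2] gap 0.0555
 turn [ 0.08  -0.005 -0.026] rows>= 1  then shift mm [76.  23.8 27.2]  (shift before turn [76.5 19.5 29.3] )
```

>>> apply_moves --angular '[[0.08,-0.005,-0.026],[0,0,0],[0,0,0],[0,0,0],[0,0,0]]' --translation '[[0,0,0],[0,24,27],[30,0,0],[25,0,0],[0,0,0]]' --jaw '[-0.3,-0.3,-0.3,-0.3,-0.3]'

```text
time: 40.35
position: [0.6184, 0.2787, 0.0845]
tool_rot: [0.504, 0.495, 0.503, -0.498]
wrist_force: [-0.1, 0.1, 0.1]
finger_gap: 0.0552
```

```bash
python3 - <<'E'
from h import *
plan([.6205,.2793,.0195],0.7)
E
```

```text
t 40.35 pos [0.6184 0.2787 0.0845] toolydeg 0.8 q [ 0.35  0.29  1.68 -0.    1.18  0.33] F [-0.1  0.1  0.1] gap 0.0552
 turn [0.002 0.003 0.003] rows>= 1  then shift mm [65.   2.1 -0.6]  (shift before turn [64.9  2.2 -0.7] )
```

>>> apply_moves --angular '[[0,0,0],[0,0,0],[0,0,0],[0,0,0]]' --translation '[[20,2,0],[20,-2,0],[0,0,0],[0,0,0]]' --jaw '[-0.3,-0.3,-0.3,-0.3]'

```text
time: 40.85
position: [0.6189, 0.2789, 0.044]
tool_rot: [0.504, 0.496, 0.503, -0.497]
wrist_force: [0.5, -1.0, -0.8]
finger_gap: 0.0555
```

```bash
python3 - <<'E'
from h import *
plan([.6205,.2793,.0195],0.7)
p,d=shot('side','u'); 
b2=cv2.resize(p[320:480,90:370],None,fx=2.8,fy=2.8,interpolation=cv2.INTER_CUBIC); 
cv2.imwrite('pics/crop19.png',b2[:,:,::-1])
E
```

```text
t 40.85 pos [0.6189 0.2789 0.044 ] toolydeg 0.9 q [ 0.35  0.33  1.7  -0.    1.11  0.33] F [ 0.5 -1.  -0.8] gap 0.0555
 turn [0.003 0.002 0.   ] rows>= 1  then shift mm [24.5  1.6 -0.4]  (shift before turn [24.5  1.6 -0.4] )
```

View pics/crop19.png

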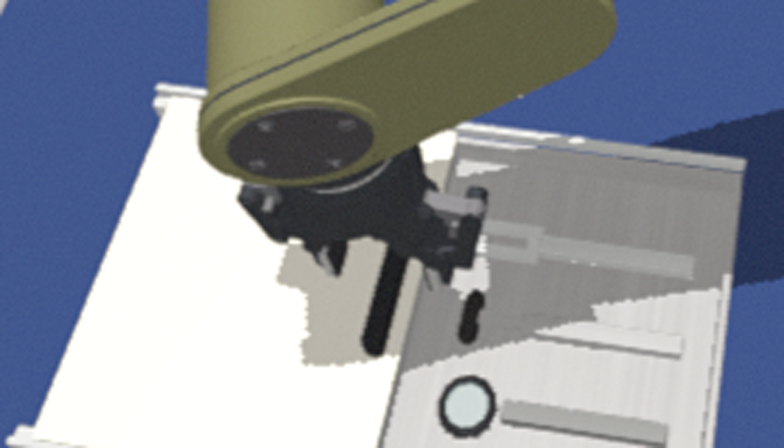

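>>> apply_moves --angular '[[0,0,0],[0,0,0],[0,0,0],[0,0,0],[0,0,0],[0,0,0],[0,0,0],[0,0,0]]' --translation '[[12,1.5,0],[10,0,0],[0,0,0],[0,0,0],[0,0,0],[0,0,0],[0,0,0],[0,0,0]]' --jaw '[-0.3,-0.3,-0.3,1,1,1,1,1]' --squeeze 40

```text
time: 41.9
position: [0.6214, 0.2792, 0.0218]
tool_rot: [0.505, 0.496, 0.503, -0.496]
wrist_force: [0.5, -0.4, -1.2]
finger_gap: 0.0112
```

```bash
python3 - <<'E'
from h import *
plan([.4310,.277,.0195],0.7)
E
```

```text
t 41.90 pos [0.6214 0.2792 0.0218] toolydeg 0.9 q [ 0.34  0.36  1.71 -0.    1.08  0.33] F [ 0.5 -0.4 -1.2] gap 0.0112
 turn [ 0.003  0.002 -0.002] rows>= 1  then shift mm [ 2.300e+00 -1.904e+02 -1.000e-01]  (shift before turn [   2.  -190.4   -0.6] )
```

>>> apply_moves --angular '[[0,0,0],[0,0,0],[0,0,0],[0,0,0],[0,0,0],[0,0,0],[0,0,0],[0,0,0],[0,0,0],[0,0,0]]' --translation '[[0,-20,0],[0,-20,0],[0,-20,0],[0,-20,0],[0,-20,0],[0,-20,0],[0,-20,0],[0,-15,0],[0,0,0],[0,0,0]]' --jaw '[1,1,1,1,1,1,1,1,1,1]'

```text
time: 43.15
position: [0.4649, 0.2771, 0.0218]
tool_rot: [0.506, 0.499, 0.502, -0.494]
wrist_force: [0.6, -0.4, -0.5]
finger_gap: 0.0109
```

```bash
python3 - <<'E'
from h import *
plan([.4310,.277,.0195],0.7)
E
```

```text
t 43.15 pos [0.4649 0.2771 0.0218] toolydeg 0.8 q [ 0.44  0.08  2.04 -0.    1.02  0.43] F [ 0.6 -0.4 -0.5] gap 0.0109
 turn [ 0.002 -0.    -0.009] rows>= 1  then shift mm [  2.3 -33.9  -0.3]  (shift before turn [  2.  -33.9  -0.4] )
```

>>> apply_moves --angular '[[0,0,-0.009],[0,0,0],[0,0,0],[0,0,0],[0,0,0]]' --translation '[[0,-12,0],[0,-12,0],[0,-5,0],[0,-3,0],[0,-3,0]]' --jaw '[1,1,1,1,1]'

```text
time: 43.78
position: [0.4321, 0.2767, 0.0219]
tool_rot: [0.506, 0.499, 0.502, -0.494]
wrist_force: [17.1, 0.1, -14.7]
finger_gap: 0.0109
```

>>> apply_moves --angular '[[0,0,0],[0,0,0],[0,0,0]]' --translation '[[0,-4,0],[0,-4,0],[0,-4,0]]' --jaw '[1,1,1]'

```text
time: 44.15
position: [0.4331, 0.2768, 0.022]
tool_rot: [0.513, 0.508, 0.495, -0.484]
wrist_force: [20.5, 1.1, -15.3]
finger_gap: 0.0106
```

>>> apply_moves --angular '[[0,0,0],[0,0,0],[0,0,0],[0,0,0],[0,0,0],[0,0,0],[0,0,0],[0,0,0]]' --translation '[[0,0,0],[0,0,0],[0,0,0],[0,0,0],[-20,0,0],[-40,0,0],[-40,0,0],[0,0,0]]' --jaw '[0,-0.3,-0.3,-0.3,-0.3,-0.3,-0.3,-0.3]'

```text
time: 45.15
position: [0.4272, 0.2762, 0.1244]
tool_rot: [0.512, 0.507, 0.496, -0.485]
wrist_force: [0.5, -0.4, 0.1]
finger_gap: 0.0556
```

```bash
python3 - <<'E'
from h import *
p,d=shot('side','v'); 
b2=cv2.resize(p[320:480,90:370],None,fx=2.8,fy=2.8,interpolation=cv2.INTER_CUBIC); 
cv2.imwrite('pics/crop20.png',b2[:,:,::-1])
p,d=shot('top','v')
print('torch',meas('top',p,(356,212,386,280),.008))
plan([.5235,-.2308,.12],74.9)
E
```

```text
torch {'c': array([ 0.5232, -0.2306]), 'deg': -15.2, 'L': np.float64(0.126), 'prof': [15, 21, 20, 21, 20, 21, 20, 21, 21, 21, 21, 21, 14]}
t 45.25 pos [0.425  0.275  0.1203] toolydeg 0.9 q [ 0.48 -0.14  2.07 -0.01  1.19  0.46] F [-0.4 -0.2  0.1] gap 0.0553
 turn [-1.291  0.019 -0.029] rows>= 7  then shift mm [ 3.000e-01 -4.626e+02  2.269e+02]  (shift before turn [  2.3  90.2 507.3] )
```

View pics/crop20.png

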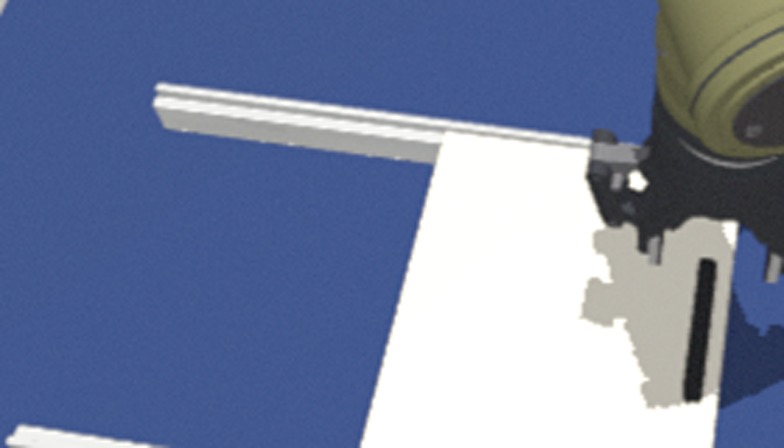

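>>> apply_moves --angular '[[-0.144,0,0],[-0.144,0,0],[-0.144,0,0],[-0.144,0,0],[-0.144,0,0],[-0.144,0,0],[-0.144,0,0],[-0.144,0,0],[-0.139,0,0],[0,0,0],[0,0,0],[0,0,0],[0,0,0],[0,0,0],[0,0,0],[0,0,0],[0,0,0],[0,0,0],[0,0,0],[0,0,0]]' --translation '[[-3,0,0],[-3,0,0],[-3,0,0],[0,0,0],[0,0,0],[0,0,0],[0,0,0],[0,0,0],[0,0,0],[0,-42,20],[0,-42,20],[0,-42,20],[0,-42,20],[0,-42,20],[0,-42,20],[0,-42,20],[0,-42,20],[0,-42,20],[0,-42,20],[0,0,0]]' --jaw '[-0.3,-0.3,-0.3,-0.3,-0.3,-0.3,-0.3,-0.3,-0.3,-0.3,-0.3,-0.3,-0.3,-0.3,-0.3,-0.3,-0.3,-0.3,-0.3,-0.3]'

```text
time: 47.75
position: [0.5064, -0.1961, 0.091]
tool_rot: [0.69, 0.071, 0.715, -0.081]
wrist_force: [0.0, -0.2, -0.8]
finger_gap: 0.0555
```

```bash
python3 - <<'E'
from h import *
plan([.5233,-.2307,.06],74.9)
E
```

```text
t 47.75 pos [ 0.5064 -0.1961  0.091 ] toolydeg 77.7 q [-0.46  0.01  1.97 -0.03  1.18 -1.8 ] F [ 0.  -0.2 -0.8] gap 0.0555
 turn [ 0.048 -0.033  0.017] rows>= 1  then shift mm [ 31.  -29.   25.3]  (shift before turn [ 30.7 -29.6  24.9] )
```

>>> apply_moves --angular '[[0.048,-0.033,0.017],[0,0,0],[0,0,0],[0,0,0]]' --translation '[[0,0,0],[0,-29,25],[20,0,0],[0,0,0]]' --jaw '[-0.3,-0.3,-0.3,-0.3]'

```text
time: 48.25
position: [0.5187, -0.2253, 0.0646]
tool_rot: [0.699, 0.096, 0.703, -0.092]
wrist_force: [0.5, 0.7, -0.5]
finger_gap: 0.0554
```

```bash
python3 - <<'E'
from h import *
plan([.5233,-.2307,.0],74.9)
p,d=load('top','a')
# holder base: project mask to z=0.008 top, fit edges
hsv=cv2.cvtColor(p,cv2.COLOR_RGB2HSV)
m=~((hsv[...,0]>100)&(hsv[...,0]<130)&(hsv[...,1]>100))
b=cv2.resize(p[196:302,400:466],None,fx=5.6,fy=5.6,interpolation=cv2.INTER_CUBIC); cv2.imwrite('pics/crop21.png',b[:,:,::-1])
X=np.array([onz('top',u,v,.006)[:2] for v in range(200,298) for u in range(408,456) if m[v,u]])
r=cv2.minAreaRect((X*1000).astype(np.float32)); print(r)
# height-based: saddles
P=cloud('top',d)
S=P[200:298,405:460].reshape(-1,3); hi=S[S[:,2]>.025]
e=np.array([np.cos(np.radians(11)),np.sin(np.radians(11))]); n=np.array([-e[1],e[0]]); c=np.array([.5138,-.3591])
q=np.c_[(hi[:,:2]-c)@e,(hi[:,:2]-c)@n,hi[:,2]]*1000
for a in q[np.argsort(q[:,0])].round(0).astype(int): print(tuple(a),end=' ')
E
```

```text
t 48.25 pos [ 0.5187 -0.2253  0.0646] toolydeg 74.7 q [-0.51  0.08  1.96  0.    1.12 -1.81] F [ 0.5  0.7 -0.5] gap 0.0554
 turn [-0.003 -0.006 -0.005] rows>= 1  then shift mm [64.6 -4.   5.8]  (shift before turn [64.5 -4.3  6.3] )
((514.047119140625, -360.3408203125), (185.46511840820312, 50.50822067260742), 11.240796089172363)
(np.int64(-73), np.int64(-4), np.int64(26)) (np.int64(-71), np.int64(3), np.int64(29)) (np.int64(-71), np.int64(5), np.int64(50)) (np.int64(-71), np.int64(-5), np.int64(52)) (np.int64(-71), np.int64(5), np.int64(30)) (np.int64(-71), np.int64(-4), np.int64(49)) (np.int64(-70), np.int64(7), np.int64(50)) (np.int64(-70), np.int64(6), np.int64(26)) (np.int64(-70), np.int64(-3), np.int64(47)) (np.int64(-70), np.int64(0), np.int64(51)) (np.int64(-69), np.int64(2), np.int64(51)) (np.int64(-69), np.int64(4), np.int64(35)) (np.int64(-69), np.int64(5), np.int64(53)) (np.int64(-69), np.int64(-5), np.int64(56)) (np.int64(-69), np.int64(-4), np.int64(50)) (np.int64(-68), np.int64(6), np.int64(50)) (np.int64(-68), np.int64(6), np.int64(33)) (np.int64(-68), np.int64(-2), np.
[... 6840 characters left out ...]
.int64(7), np.int64(52)) (np.int64(66), np.int64(5), np.int64(33)) (np.int64(66), np.int64(7), np.int64(33)) (np.int64(67), np.int64(-2), np.int64(51)) (np.int64(67), np.int64(1), np.int64(53)) (np.int64(67), np.int64(4), np.int64(55)) (np.int64(67), np.int64(8), np.int64(27)) (np.int64(68), np.int64(-6), np.int64(51)) (np.int64(68), np.int64(4), np.int64(50)) (np.int64(68), np.int64(7), np.int64(53)) (np.int64(68), np.int64(-4), np.int64(51)) (np.int64(68), np.int64(4), np.int64(32)) (np.int64(68), np.int64(-1), np.int64(54)) (np.int64(69), np.int64(1), np.int64(56)) (np.int64(69), np.int64(6), np.int64(31)) (np.int64(69), np.int64(7), np.int64(27)) (np.int64(71), np.int64(3), np.int64(28))
```

View pics/crop21.png

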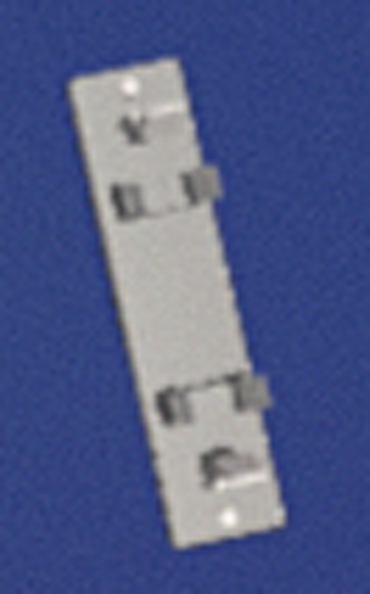

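>>> apply_moves --angular '[[0,-0.006,-0.005],[0,0,0],[0,0,0],[0,0,0]]' --translation '[[15,-4,6],[20,0,0],[20,0,0],[0,0,0]]' --jaw '[0,0,0.1,0.1]'

```text
time: 48.75
position: [0.5227, -0.2275, 0.0059]
tool_rot: [0.701, 0.094, 0.701, -0.093]
wrist_force: [1.0, 0.1, 0.6]
finger_gap: 0.0386
```

```bash
python3 - <<'E'
from h import *
plan([.5233,-.2307,-.022],74.9)
p,d=shot('side','w'); 
b2=cv2.resize(p[140:300,220:440],None,fx=3.6,fy=3.6,interpolation=cv2.INTER_CUBIC); 
cv2.imwrite('pics/crop22.png',b2[:,:,::-1])
E
```

```text
t 48.75 pos [ 0.5227 -0.2275  0.0059] toolydeg 74.8 q [-0.5   0.16  1.98  0.    1.   -1.81] F [1.  0.1 0.6] gap 0.0386
 turn [-0.001 -0.    -0.001] rows>= 1  then shift mm [27.9 -2.9  1.4]  (shift before turn [27.9 -3.   1.4] )
```

View pics/crop22.png

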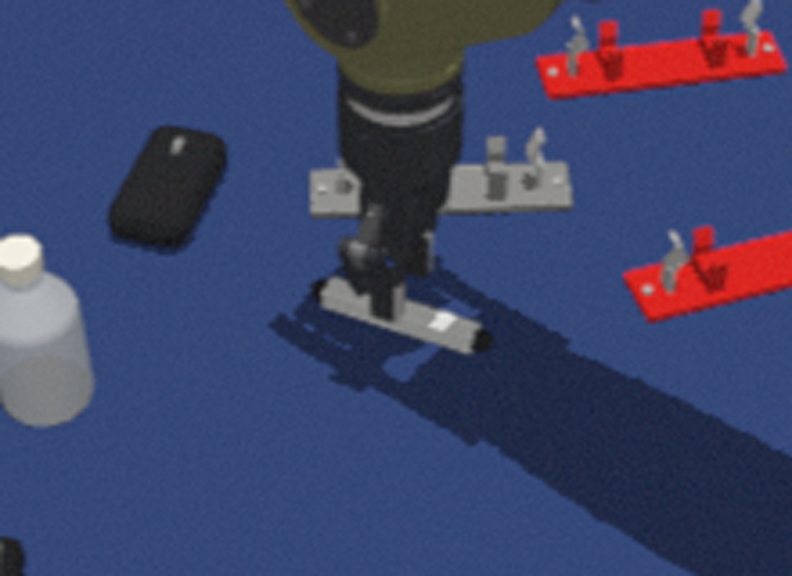

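>>> apply_moves --angular '[[0,0,0],[0,0,0],[0,0,0],[0,0,0]]' --translation '[[10,-3,1.5],[8,0,0],[0,0,0],[0,0,0]]' --jaw '[0.25,0.25,0.25,0.25]' --squeeze 110

```text
time: 49.3
position: [0.526, -0.2322, -0.0099]
tool_rot: [0.703, 0.093, 0.699, -0.094]
wrist_force: [-0.3, 0.8, 0.5]
finger_gap: 0.0319
```

```bash
python3 - <<'E'
from h import *
plan([.5233,-.2307,-.0215],74.9)
E
```

```text
t 49.30 pos [ 0.526  -0.2322 -0.0099] toolydeg 74.9 q [-0.51  0.19  1.97  0.    0.97 -1.82] F [-0.3  0.8  0.5] gap 0.0319
 turn [-0.001  0.006  0.001] rows>= 1  then shift mm [11.6  0.7 -3. ]  (shift before turn [11.6  0.7 -3.1] )
```

>>> apply_moves --angular '[[0,0.006,0],[0,0,0],[0,0,0],[0,0,0],[0,0,0],[0,0,0]]' --translation '[[11.5,0.5,-3],[0,0,0],[0,0,0],[0,0,0],[0,0,0],[0,0,0]]' --jaw '[0.25,0.25,0.25,1,1,1]'

```text
time: 50.05
position: [0.5236, -0.2311, -0.0214]
tool_rot: [0.701, 0.093, 0.701, -0.094]
wrist_force: [0.1, -0.8, -0.6]
finger_gap: 0.0134
```

```bash
python3 - <<'E'
from h import *
plan([.5128,-.3590,.06],101)
E
```

```text
t 50.05 pos [ 0.5236 -0.2311 -0.0214] toolydeg 74.9 q [-0.51  0.21  1.98 -0.    0.95 -1.81] F [ 0.1 -0.8 -0.6] gap 0.0134
 turn [-0.456  0.     0.001] rows>= 3  then shift mm [ -81.4 -123.5  -35. ]  (shift before turn [ -81.3 -126.4   23. ] )
```

>>> apply_moves --angular '[[0,0,0],[0,0,0],[0,0,0],[-0.152,0,0],[-0.152,0,0],[-0.152,0,0],[0,0,0],[0,0,0],[0,0,0],[0,0,0]]' --translation '[[-20,0,0],[-35,0,0],[-35,0,0],[0,0,0],[0,0,0],[0,0,0],[0,-40,-11],[0,-40,-11],[0,-30,-11],[0,0,0]]' --jaw '[1,1,1,1,1,1,1,1,1,1]'

```text
time: 51.3
position: [0.5167, -0.3494, 0.0855]
tool_rot: [0.707, -0.077, 0.7, 0.071]
wrist_force: [0.8, 1.0, -0.6]
finger_gap: 0.013
```

```bash
python3 - <<'E'
from h import *
plan([.5128,-.3590,.045],101)
E
```

```text
t 51.30 pos [ 0.5167 -0.3494  0.0855] toolydeg 102.0 q [-0.68  0.16  1.82  0.    1.14 -2.46] F [ 0.8  1.  -0.6] gap 0.0130
 turn [0.017 0.009 0.01 ] rows>= 1  then shift mm [40.5 -8.7 -5.6]  (shift before turn [40.6 -8.2 -6.1] )
```

>>> apply_moves --angular '[[0.017,0.009,0.01],[0,0,0],[0,0,0],[0,0,0]]' --translation '[[0,-8.5,-5.5],[0,0,0],[25,0,0],[0,0,0]]' --jaw '[1,1,1,1]'

```text
time: 51.8
position: [0.5136, -0.3571, 0.0619]
tool_rot: [0.704, -0.068, 0.704, 0.069]
wrist_force: [0.4, 0.7, -1.0]
finger_gap: 0.0132
```

```bash
python3 - <<'E'
from h import *
plan([.5128,-.3590,.045],101)
p,d=shot('side','x'); 
b2=cv2.resize(p[120:260,260:440],None,fx=4.2,fy=4.2,interpolation=cv2.INTER_CUBIC); 
cv2.imwrite('pics/crop23.png',b2[:,:,::-1])
p,d=shot('top','x')
b2=cv2.resize(p[180:320,360:520],None,fx=4,fy=4,interpolation=cv2.INTER_CUBIC); 
cv2.imwrite('pics/crop24.png',b2[:,:,::-1])
E
```

```text
t 51.80 pos [ 0.5136 -0.3571  0.0619] toolydeg 101.1 q [-0.69  0.2   1.82  0.    1.12 -2.46] F [ 0.4  0.7 -1. ] gap 0.0132
 turn [ 0.001  0.001 -0.001] rows>= 1  then shift mm [16.9 -1.8 -1.1]  (shift before turn [16.9 -1.8 -1.2] )
```

View pics/crop23.png

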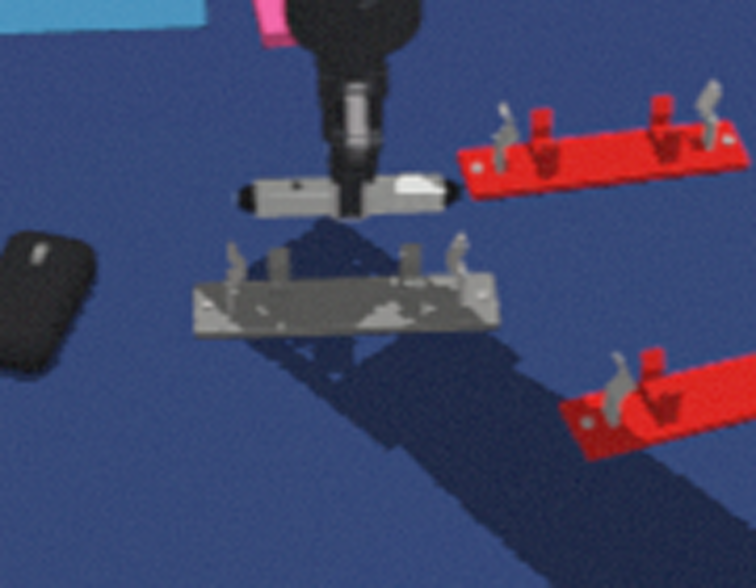

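View pics/crop24.png

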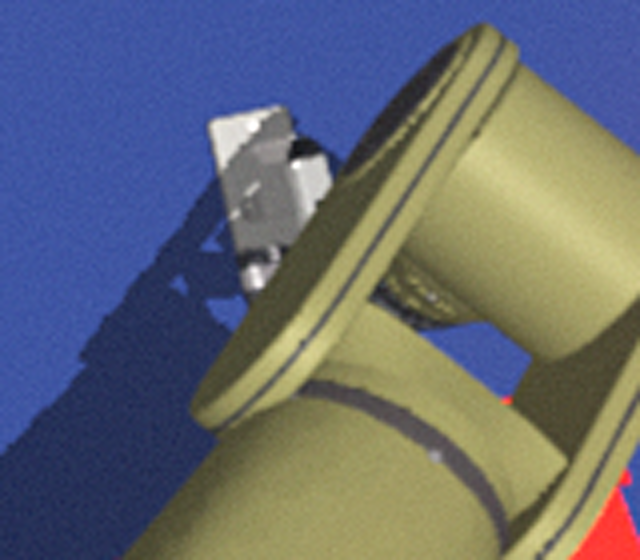

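```bash
python3 - <<'E'
from h import *
p,d=load('side','x'); P=cloud('side',d)
c=np.array([.5128,-.3590]); a=np.radians(11); e=np.array([np.cos(a),np.sin(a)]); n=np.array([-e[1],e[0]])
S=P[155:178,310:376].reshape(-1,3); S=S[(S[:,2]>.06)&(S[:,2]<.104)]
q=np.c_[(S[:,:2]-c)@e,(S[:,:2]-c)@n,S[:,2]]*1000
q=q[(abs(q[:,1])<25)&(abs(q[:,0])<80)]
print(len(q),np.percentile(q[:,0],[0,1,99,100]).round(1))
for lo,hi in((-55,-30),(25,55)):
    t=q[(q[:,0]>lo)&(q[:,0]<hi)]; top=t[t[:,2]>np.percentile(t[:,2],80)-1]
    print(lo,np.percentile(t[:,2],[2,50,98]).round(1),np.percentile(t[:,1],[2,50,98]).round(1))
print('tcp in holder',((get_obs()['position'][:2]-c)@e*1000),((get_obs()['position'][:2]-c)@n*1000))
E
```

```text
404 [-62.5 -59.2  64.3  66.7]
-55 [ 84.   96.3 101.6] [-4.1  8.4 12.5]
25 [ 83.8  96.1 102.3] [-3.3  8.8 13.4]
tcp in holder 2.667979724125765 -0.26688537241235677
```

```bash
python3 - <<'E'
from h import *
plan([.5128,-.3590,.035],101)
E
```

```text
t 51.90 pos [ 0.5155 -0.3588  0.065 ] toolydeg 101.1 q [-0.69  0.2   1.82  0.    1.12 -2.46] F [ 0.6 -0.7 -0.8] gap 0.0130
 turn [0.001 0.005 0.004] rows>= 1  then shift mm [30.   0.3 -2.7]  (shift before turn [30.   0.4 -2.8] )
```

>>> apply_moves --angular '[[0,0.005,0.004],[0,0,0],[0,0,0],[0,0,0],[0,0,0]]' --translation '[[0,0.3,-2.7],[12,0,0],[12,0,0],[0,0,0],[0,0,0]]' --jaw '[1,1,1,1,1]'

```text
time: 52.52
position: [0.5136, -0.3593, 0.0413]
tool_rot: [0.704, -0.069, 0.703, 0.068]
wrist_force: [0.9, -0.1, -0.6]
finger_gap: 0.0131
```

```bash
python3 - <<'E'
from h import *
plan([.5128,-.3590,.020],101)
E
```

```text
t 52.52 pos [ 0.5136 -0.3593  0.0413] toolydeg 101.1 q [-0.7   0.23  1.83 -0.    1.08 -2.46] F [ 0.9 -0.1 -0.6] gap 0.0131
 turn [0.002 0.001 0.001] rows>= 1  then shift mm [21.3  0.5 -0.7]  (shift before turn [21.3  0.5 -0.7] )
```

>>> apply_moves --angular '[[0,0,0],[0,0,0],[0,0,0],[0,0,0],[0,0,0]]' --translation '[[7,0.5,-0.7],[7,0,0],[5,0,0],[0,0,0],[0,0,0]]' --jaw '[1,1,1,1,1]'

```text
time: 53.15
position: [0.5141, -0.3594, 0.0219]
tool_rot: [0.705, -0.069, 0.702, 0.068]
wrist_force: [1.6, 1.3, 0.1]
finger_gap: 0.0135
```

```bash
python3 - <<'E'
from h import *
plan([.5128,-.3590,-.001],101)
p,d=shot('side','y'); 
b2=cv2.resize(p[120:260,260:440],None,fx=4.2,fy=4.2,interpolation=cv2.INTER_CUBIC); 
cv2.imwrite('pics/crop25.png',b2[:,:,::-1])
E
```

```text
t 53.15 pos [ 0.5141 -0.3594  0.0219] toolydeg 101.1 q [-0.7   0.25  1.84  0.    1.05 -2.46] F [1.6 1.3 0.1] gap 0.0135
 turn [0.002 0.003 0.003] rows>= 1  then shift mm [22.9  0.6 -1.2]  (shift before turn [22.9  0.7 -1.3] )
```

View pics/crop25.png

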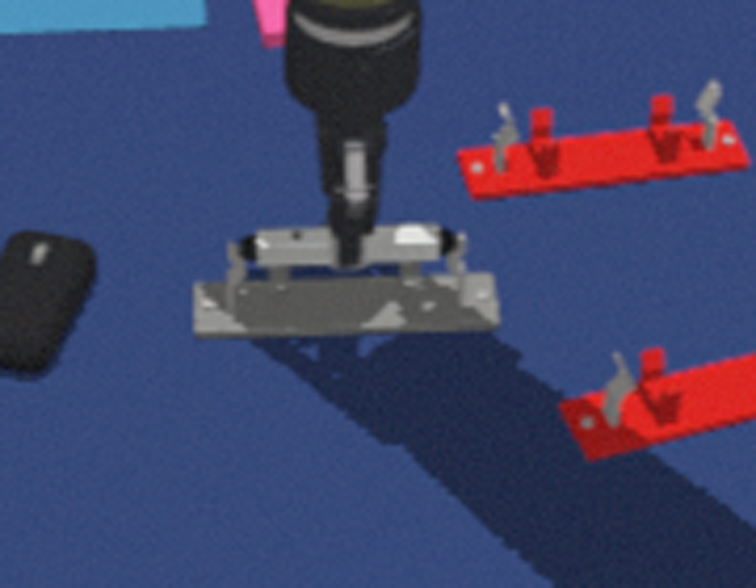

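>>> apply_moves --angular '[[0,0.002,0.003],[0,0,0],[0,0,0]]' --translation '[[6,0.5,-1.2],[6,0,0],[5,0,0]]' --jaw '[1,1,1]'

```text
time: 53.58
position: [0.515, -0.3607, 0.009]
tool_rot: [0.706, -0.069, 0.702, 0.067]
wrist_force: [-3.9, 9.7, 18.1]
finger_gap: 0.0129
```

```bash
python3 - <<'E'
from h import *
plan([.5128,-.3590,-.001],101)
E
```

```text
t 53.58 pos [ 0.515  -0.3607  0.009 ] toolydeg 101.1 q [-0.7   0.27  1.84  0.    1.02 -2.46] F [-3.9  9.7 18.1] gap 0.0129
 turn [0.001 0.005 0.003] rows>= 1  then shift mm [10.   2.1 -1.9]  (shift before turn [10.   2.1 -1.9] )
```

>>> apply_moves --angular '[[0,0.003,0],[0,0,0],[0,0,0]]' --translation '[[4,2.5,-1.5],[6,1,0],[6,0,0]]' --jaw '[1,1,1]'

```text
time: 53.95
position: [0.5144, -0.3587, -0.0016]
tool_rot: [0.705, -0.07, 0.703, 0.067]
wrist_force: [-13.5, 11.5, 39.2]
finger_gap: 0.0133
```

```bash
python3 - <<'E'
from h import *
plan([.5128,-.3590,-.001],101)
E
```

```text
t 53.95 pos [ 0.5144 -0.3587 -0.0016] toolydeg 101.1 q [-0.69  0.28  1.85 -0.    1.01 -2.46] F [-13.5  11.5  39.2] gap 0.0133
 turn [0.002 0.002 0.004] rows>= 1  then shift mm [-0.6  0.  -1.6]  (shift before turn [-0.6  0.  -1.6] )
```

```bash
python3 - <<'E'
from h import *
p,d=shot('side','z'); 
b2=cv2.resize(p[150:220,290:400],None,fx=7,fy=7,interpolation=cv2.INTER_CUBIC); 
cv2.imwrite('pics/crop26.png',b2[:,:,::-1])
E
```

```text
(no output)
```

View pics/crop26.png

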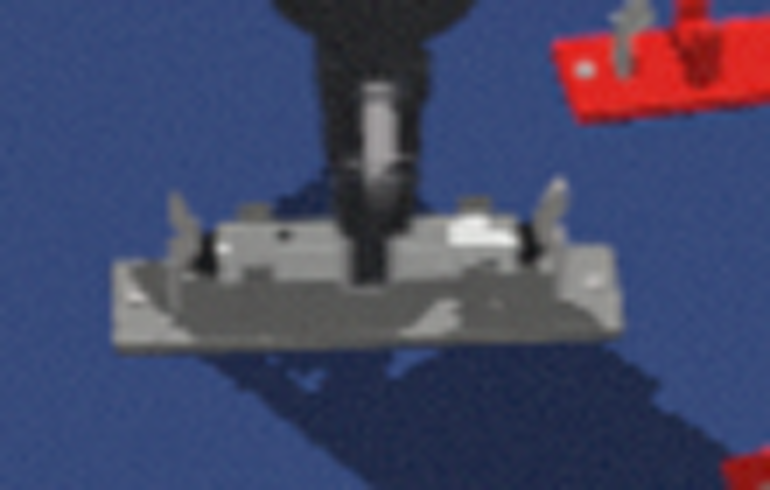

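>>> apply_moves --angular '[[0,0,0],[0,0,0],[0,0,0],[0,0,0],[0,0,0],[0,0,0],[0,0,0],[0,0,0],[0,0,0],[0,0,0]]' --translation '[[0,0,0],[0,0,0],[0,0,0],[0,0,0],[0,0,0],[0,0,0],[-15,0,0],[-30,0,0],[-40,0,0],[0,0,0]]' --jaw '[1,1,0.1,0.1,0.1,0.1,0.1,0.1,0.1,0.1]'

```text
time: 55.25
position: [0.5131, -0.3582, 0.0862]
tool_rot: [0.704, -0.069, 0.704, 0.068]
wrist_force: [-0.3, -0.4, 0.5]
finger_gap: 0.0387
```

```bash
python3 - <<'E'
from h import *
print(get_obs()['wrist_force'],get_obs()['position'])
p,d=shot('side','A'); P=cloud('side',d)
b2=cv2.resize(p[150:220,290:400],None,fx=7,fy=7,interpolation=cv2.INTER_CUBIC); 
cv2.imwrite('pics/crop27.png',b2[:,:,::-1])
c=np.array([.5128,-.3590]); a=np.radians(11); e=np.array([np.cos(a),np.sin(a)]); n=np.array([-e[1],e[0]])
S=P[150:215,290:400].reshape(-1,3); q=np.c_[(S[:,:2]-c)@e,(S[:,:2]-c)@n,S[:,2]]*1000
for lo,hi in((-55,-49),(-30,-15),(15,30),(49,55)):
    t=q[(q[:,0]>lo)&(q[:,0]<hi)&(abs(q[:,1])<7)&(q[:,2]>12)&(q[:,2]<60)]; print(lo,len(t),np.percentile(t[:,2],[25,50,75]).round(1))
for s in(-1,1):
    t=q[(q[:,0]*s>56)&(q[:,0]*s<80)&(abs(q[:,1])<9)&(q[:,2]>48)&(q[:,2]<60)]; print('clip top',len(t),t[:,0].min(),np.median(t[:,0]))
E
```

```text
[-0.28187919 -0.44230252  0.46126498] [ 0.51311413 -0.35824058  0.08620504]
-55 8 [31.5 34.4 35. ]
-30 25 [33.8 34.7 36. ]
15 21 [32.4 34.7 35.3]
49 8 [33.3 34.2 34.9]
clip top 7 -66.74139560417343 -64.10005377892223
clip top 6 69.98937346091431 71.2367688315568
```

View pics/crop27.png

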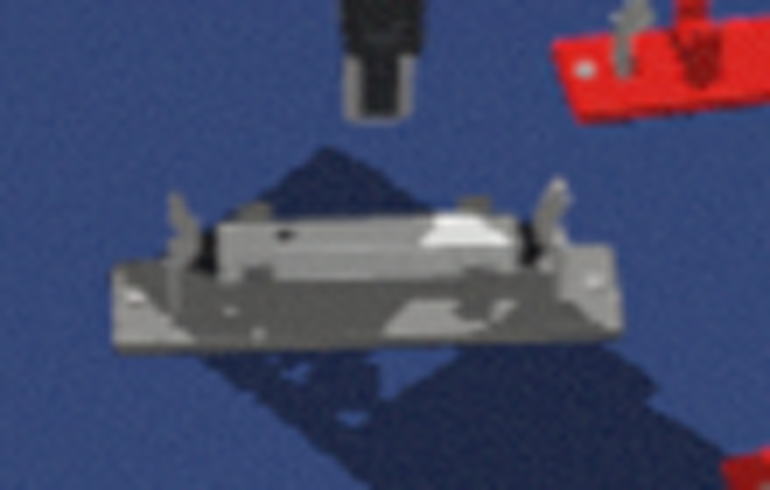

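>>> apply_moves --angular '[[0,0,0],[0,0,0],[0,0,0],[0,0,0],[0,0,0],[0,0,0],[0,0,0],[0,0,0],[0,0,0]]' --translation '[[-40,0,0],[-40,0,0],[0,40,10],[0,40,10],[0,40,10],[0,40,10],[0,40,10],[0,40,10],[0,0,0]]' --jaw '[0.1,0.1,0.1,0.1,0.1,0.1,0.1,0.1,0.1]'

```text
time: 56.42
position: [0.5191, -0.1002, 0.1575]
tool_rot: [0.698, -0.063, 0.71, 0.072]
wrist_force: [-0.3, 0.3, 0.5]
finger_gap: 0.0388
```

```bash
python3 - <<'E'
from h import *
pt_,d=shot('top','B'); ps,ds=shot('side','B')
a0,_=load('side','a'); t0,_=load('top','a')
C=np.zeros((560,790,3),np.uint8)
f=lambda im,y,x,h,w,s:cv2.resize(im[y:y+h,x:x+w],None,fx=s,fy=s,interpolation=cv2.INTER_CUBIC)
C[:280,:395]=f(a0,160,300,56,79,5); C[:280,395:790]=f(ps,160,300,56,79,5)
C[280:560,:250]=f(t0,200,406,100,50,2.8).repeat(1,0)[:280,:140].repeat(2,1)[:, :250]
A=f(t0,198,405,103,60,2.7);B=f(pt_,198,405,103,60,2.7)
C[280:]=0; C[280:280+A.shape[0],:A.shape[1]]=A; C[280:280+B.shape[0],200:200+B.shape[1]]=B
cv2.imwrite('pics/crop28.png',C[:,:,::-1])
plan([.45,0,.25],90)
E
```

```text
t 56.52 pos [ 0.5193 -0.1023  0.1577] toolydeg 100.8 q [-0.3  -0.09  1.96  0.    1.3  -2.06] F [ 0.7 -0.5 -0.1] gap 0.0386
 turn [ 0.189 -0.017 -0.011] rows>= 2  then shift mm [-92.3 102.3 -69.3]  (shift before turn [-90.1 114.6 -50.3] )
```

View pics/crop28.png

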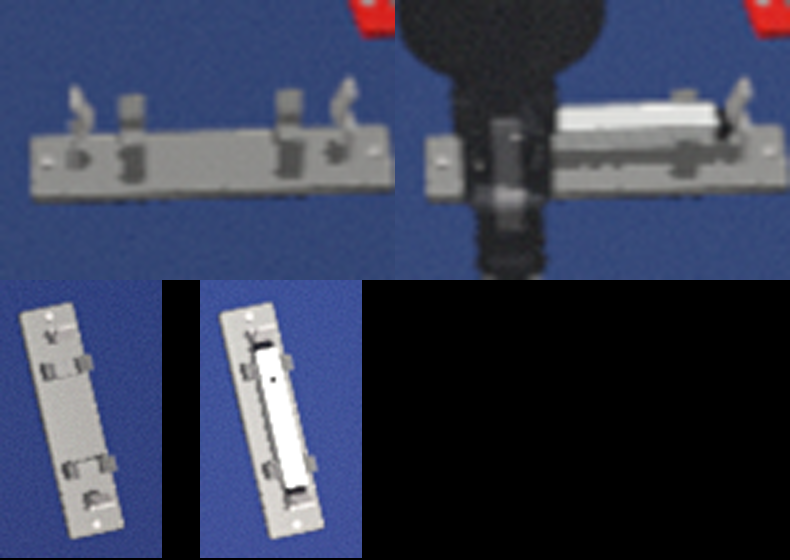

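View pics/B_top.png

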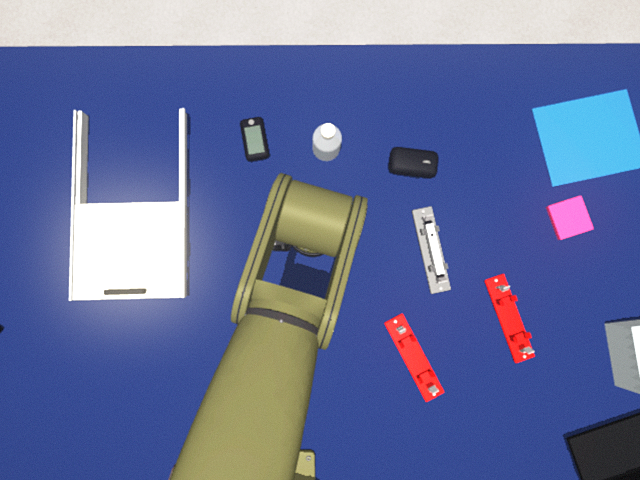

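View pics/B_side.png

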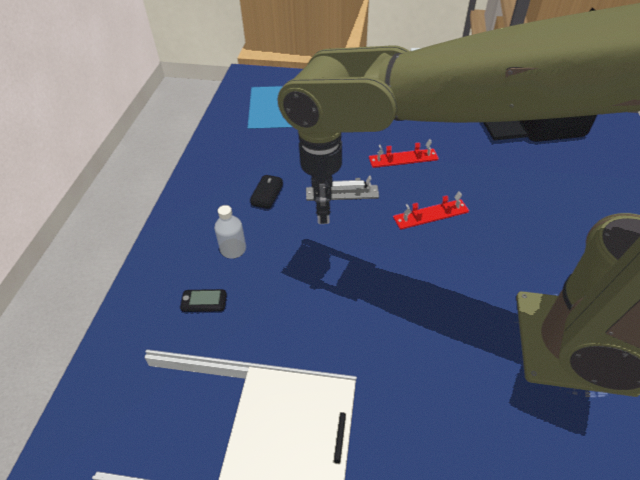

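```bash
python3 - <<'E'
from h import *
p,d=load('top','B'); P=cloud('top',d); P0=cloud('top',load('top','a')[1])
c=np.array([.5128,-.3590]); a=np.radians(11); e=np.array([np.cos(a),np.sin(a)]); n=np.array([-e[1],e[0]])
def Q(P):
    S=P[195:302,400:465].reshape(-1,3); return np.c_[(S[:,:2]-c)@e,(S[:,:2]-c)@n,S[:,2]]*1000
q,q0=Q(P),Q(P0)
for lo in range(-60,60,15):
    t=q[(q[:,0]>lo)&(q[:,0]<lo+15)&(abs(q[:,1])<6)]; print(lo,np.median(t[:,2]).round(1),end=' | ')
t=q[(q[:,2]>30)&(abs(q[:,0])<30)]; print('\nlat',np.percentile(t[:,1],[3,97]))
for nm,x in(('before',q0),('after',q)):
    for s in(-1,1):
        t=x[(x[:,0]*s>58)&(x[:,0]*s<85)&(abs(x[:,1])<9)&(x[:,2]>40)]; print(nm,s,len(t),'clip x med',np.median(t[:,0]).round(1),'top x',np.median(t[t[:,2]>48][:,0]).round(1))
        t=x[(x[:,0]*s>50)&(x[:,0]*s<85)&(abs(x[:,1])<9)&(x[:,2]>30)]
h=p[255:305,60:195]; g=cv2.cvtColor(p,cv2.COLOR_RGB2GRAY); m=np.zeros_like(g); m[275:300,90:160]=g[275:300,90:160]<110
r=np.argwhere(m).mean(0); H=onz('top',r[1],r[0],.062); print('handle',H, 'tray x',(H[:2]-[.5161,.2781])@[.99992,.0128])
col=g[:,130]; print(col[196:208],col[288:304])
for v in (195,200,206): print(onz('top',130,v,.038)[0],end=' ')
E
```

```text
-60 34.0 | -45 34.1 | -30 34.4 | -15 34.4 | 0 35.4 | 15 34.5 | 30 35.1 | 45 33.8 | 
lat [-8.49289556  6.47661439]
before -1 30 clip x med -66.1 top x -67.8
before 1 28 clip x med 66.4 top x 67.6
after -1 32 clip x med -65.9 top x -67.7
after 1 29 clip x med 66.2 top x 67.9
handle [0.43167157 0.2602226  0.062     ] tray x -0.08465051080154701
[124 132 125 130 129 121 199 255 255 255 255 255] [249 126 126 131 127 138 255 255 255 255 255 174 123 137 132 135]
0.6317994113785024 0.6212198666562879 0.6085532407792298
```

```bash
python3 - <<'E'
from h import *
e=np.array([.99992,.0128])
for tag,w in(('a',(170,195)),('q',(95,125)),('t',(95,125)),('B',(190,215))):
    g=cv2.cvtColor(load('top',tag)[0],cv2.COLOR_RGB2GRAY).astype(float); far=[];han=[]
    for u in range(95,175):
        c=g[:,u]; th=175
        v=w[0]+np.argmax(c[w[0]:w[1]]>th); far.append(onz('top',u,v-1+(th-c[v-1])/(c[v]-c[v-1]),.038)[:2]@e)
    lo=w[0]+75; m=np.argwhere(g[lo:lo+35,112:140]<110)
    v=m[:,0].mean()+lo
    print(tag,'far',np.median(far).round(4),'handle',(onz('top',125,v,.062)[:2]@e).round(4))
E
```

```text
a far 0.6632 handle 0.478
q far 0.8103 handle 0.6227
t far 0.8102 handle 0.6228
B far 0.6209 handle nan<stdin>:9: RuntimeWarning: Mean of empty slice.
  ret = ret.dtype.type(ret / rcount)
```

```bash
python3 - <<'E'
from h import *
print(order.hand_in())
E
```

```text
the job is handed in; nothing more can be done
None
```

The job is handed in, at about 57 s of the 210 s allowed; the hand-in reports no verdict.

**What I did:**
- I opened the cover to its stop.
- The lens, hammer and fork were on the desk, and no spatula was found. I laid them flat in the tray about 52 mm apart, in line with the slide and with working ends towards the opening end.
- I slid the cover back to its stop and pressed the torch into the grey holder until it bottomed.

**Last checks:**
- **Instruments:** a picture before closing showed all three flat and parallel.
- **Cover:** it travelled about 189.3 mm in the pictures, against 190 mm nominal. The handle measured at tray x = -84.7 mm, against -85 mm when shut, and I felt the stop at about 20 N. I did not push it again over the 0.3–0.7 mm difference.
- **Torch:** it lies level along its length, at 34–35 mm, against 36 mm expected. The camera also reads the cover about 1 mm low. Both clip tops are back at their rest positions, to within 0.3 mm.
- **Bystanders:** the meter, mouse, gel bottle and red look-alikes looked unmoved in the final pictures.

**Disagreement found:**
- The reported fingertip height was about 25 mm lower than the fingers' real height. My first try at the cover handle therefore closed just above it, without moving anything. I corrected every later height for this.

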